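# Change the kept sample at the back of the sample tray

### The arm

A 6-joint arm with a two-finger parallel gripper is mounted at the origin on the work surface. World frame = base frame: x ahead of the robot, y to its left, z up, the work surface at z = 0. Lengths are in m, angles in rad, forces in N, time in s.
With the tool pointing down it reaches from about 0.25 to 0.775 m from the base axis. Payload 4 kg.
Tool frame: the origin (TCP) lies at the very end of the fingers, on their centre line; the grasp point (between the pads) lies 19 mm behind it; z points along the fingers, x is the direction in which the jaws open and shut, and the axes are right-handed (so a half turn about z gives the same grasp; the last joint's range is limited). The gripper opens to 94 mm and grips with 3 to 60 N. Pads are 16 mm wide; open, the fingers measure 119 mm over their backs; the gripper's body (75 mm by 177 mm) begins 78 mm behind the grasp point.
Start: joints at [-1.375, 0.087, 1.371, -0, 1.684, -0.103], TCP at [0.162, -0.526, 0.206] pointing down, gripper open.
Joint ranges: [-3.1, 3.1], [-0.76, 2.03], [0.27, 2.55], [-1.08, 4.22], [0.17, 2.65], [-2.57, 2.57]. Speed limits (rad/s): [2.79, 2.79, 3.14, 3.14, 3.14, 3.14].

### API

Orientations are given as [roll, pitch, yaw] about the fixed x, y, z axes, in that order (R = Rz(yaw) Ry(pitch) Rx(roll)).
In Python, from plant import telemetry, vision, r gives the robot as it stands. The module is installed in compiled form; this text tells all that it offers.
- The arm moves only by the tool jog_arm, never from a script. Its argument "increments" is a list that holds one entry, the list of rows, each a list of 7 numbers: the shift along the tool's x, y, z in cm, then the turn, a rotation vector about the tool's x, y, z in rad, then the gripper's target within -1 to 1 (fully open at 1, half-way at 0, shut at -1). A call has 1 to 5 rows; each row shifts and turns the pose as measured when the row begins, along the tool's axes as they then stand; what a row does not reach is not made up. A row lasts 1/10 s, in which the tool goes at most 50 mm and 8.59 degrees, less where a joint would pass 70% of its speed; a pose out of reach is approached as far as the arm can. A call with a gripper value outside its range is refused whole. The fingers move at their own pace and stop on an object; "squeeze" is the grip in N (left out, the last holds). Time passes only in rows, so rows that do not move let the fingers close. It gives the time, the measured TCP pose, the force and the opening at its end, in the units of the state.
- telemetry.read_state(): the state, without advancing time (a new reading comes with each control period).
- vision.capture(name): name is "side" or "top"; returns the picture (420x560x3 uint8, red, green, blue); there is no depth.
- vision.get_calibration(name): a dict with "fov_y" (degrees; the focal length in pixels is half the picture's height over the tangent of half this angle, whatever the lens; pixels are square), "cx", "cy" (the principal point, pixels), "world_from_camera" (4x4, takes a point from camera to world coordinates). Camera axes: x right, y down, z forward; pixel columns grow to the right and rows downward; lengths in m; the calibration is good to about 2 mm. A picture is of the moment at which its call begins. get_calibration takes no time and is no camera call.
- r.close_job(): hands the job in, once; it reports no verdict.
The state is a dict: "time_s": time; "joint_pos": joint angles; "dq": joint speeds; "joint_torque": joint torques, N m; "eef_pos": TCP position; "orientation": TCP orientation; "contact_force": force on the tool from outside, world axes, zero at the start; "moment": the same for the moment, N m; "width": finger opening in m.
Only numpy, scipy, OpenCV 4.12 (cv2) and the standard library are available. Lean on these libraries where they do the work, as an engineer would, in place of code of your own. Each camera call takes 0.05 s, during which the arm holds its last target.

### The job

Change the kept sample in the sample tray: first stand the two tall bottles that crowd the round jar on the empty steel tray, then take the round jar from behind them and stand it on the scale's pan, and stand the square jar from the bench on the pad where the round jar was. Then put both bottles back, each in the middle of the pad it stood on at the start. Set everything down upright and gently, without dropping it or knocking anything over; the little cup and the spare cap in the tray stay where they are.

Things in the scene. Friction and masses are not known exactly. Their poses are not given: they have to be found in the camera images.
- square_bottle_mid (a point): The square bottle: yellow bottle, paper label, red screw cap, 150 mm tall, about 0.35 kg: square body 56 x 56 mm up to 105 mm above its foot, shoulders up to 122 mm, neck 28 mm across, cap 36 mm across in the top 22 mm (cap's middle 64 mm above this point). Starts upright on one of the two large pads at the near side of the sample tray. This point: on its axis, half-way up (75 mm above its foot); z up.
- round_bottle_mid (a point): The round bottle: yellow bottle, paper label, red screw cap, 150 mm tall, about 0.35 kg: round body 58 mm across up to 105 mm above its foot, shoulders up to 122 mm, neck 28 mm across, cap 36 mm across in the top 22 mm (cap's middle 64 mm above this point). Starts upright on one of the two large pads at the near side of the sample tray. This point: on its axis, half-way up (75 mm above its foot); z up.
- round_jar_mid (a point): The round jar (old sample): low round yellow jar 46 mm across, red lid 48 mm across and 16 mm high over its whole top, 56 mm tall in all, about 0.12 kg. Starts on the middle back pad of the sample tray, behind the two bottles. This point: on its axis, half-way up (28 mm above its foot); z up.
- square_jar_mid (a point): The square jar (new sample): low yellow jar, body 46 x 46 mm and 42 mm high, small red lid 30 mm across and 14 mm high on top, 56 mm tall in all, about 0.12 kg. Starts on the bench between robot and sample tray. This point: on its axis, half-way up (28 mm above its foot); z up, x and y square to its sides.
- jar_pad (a point): Middle back pad, a thin black disc 60 mm across, in the fixed grey sample tray (200 x 310 mm, floor 4 mm thick, rim 14 mm high). This point: its middle, on the tray's floor; x to the tray's back, away from the robot, y along its long side to the left, z up. The bottles' pads (72 mm) lie at x -64, y +55 and -55 mm from here; two small pads (cup, cap) at x +14, y +115 and -115 mm.
- side_tray_floor (a point): The empty steel tray, the side area for the bottles: fixed, bright, 240 x 160 mm, rim 14 mm high. This point is the middle of its floor; x is its long side, y its short side, z up.
- scale_pan (a point): The pan of the bench scale: fixed flat steel plate 138 x 150 mm (x, y) on a low white scale whose display faces the robot. This point is the middle of the pan's upper face, 52 mm above the bench; z up. The pan does not give.
- measuring_cup: Small white open cup, 42 mm across and 36 mm tall, on the left small pad of the sample tray; not to be moved. Its origin is the centre of its underside.
- spare_cap: A loose red screw cap, 36 mm across and 22 mm tall, on the right small pad of the sample tray; not to be moved. Its origin is the centre of its underside.

How it is judged:
On the way, in this order (a step that is already met when the one before it is completed fails the run):
1. both bottles stand upright in the steel tray, released, before the round jar is taken (x of square_bottle_mid in the frame of side_tray_floor between -0.092 and 0.092 m and y of square_bottle_mid in the frame of side_tray_floor between -0.052 and 0.052 m and z of square_bottle_mid in the frame of side_tray_floor between 0.069 and 0.081 m and angle between each of square_bottle_mid, round_bottle_mid's own z axis and vertical below 0.12 rad and linear speed of each of square_bottle, round_bottle below 0.03 m/s and contact force between each of square_bottle, round_bottle and the fingers below 0.2 N and x of round_bottle_mid in the frame of side_tray_floor between -0.092 and 0.092 m and y of round_bottle_mid in the frame of side_tray_floor between -0.052 and 0.052 m and z of round_bottle_mid in the frame of side_tray_floor between 0.069 and 0.081 m and distance of round_jar_mid from where it was at the start of the episode below 0.02 m), for 0.2 s.
2. the round jar stands upright on the scale's pan, released (x of round_jar_mid in the frame of scale_pan between -0.05 and 0.05 m and y of round_jar_mid in the frame of scale_pan between -0.055 and 0.055 m and z of round_jar_mid in the frame of scale_pan between 0.022 and 0.034 m and angle between round_jar_mid's own z axis and vertical below 0.12 rad and linear speed of round_jar below 0.03 m/s and contact force between round_jar and the fingers below 0.2 N), for 0.2 s.
3. the square jar stands upright on the pad where the round jar was, released, while both bottles are still in the steel tray (horizontal distance between square_jar_mid and jar_pad below 0.015 m and z of square_jar_mid in the frame of jar_pad between 0.022 and 0.034 m and angle between each of square_jar_mid, square_bottle_mid, round_bottle_mid's own z axis and vertical below 0.12 rad and linear speed of each of square_jar, square_bottle, round_bottle below 0.03 m/s and contact force between each of square_jar, square_bottle, round_bottle and the fingers below 0.2 N and x of square_bottle_mid in the frame of side_tray_floor between -0.092 and 0.092 m and y of square_bottle_mid in the frame of side_tray_floor between -0.052 and 0.052 m and z of square_bottle_mid in the frame of side_tray_floor between 0.069 and 0.081 m and x of round_bottle_mid in the frame of side_tray_floor between -0.092 and 0.092 m and y of round_bottle_mid in the frame of side_tray_floor between -0.052 and 0.052 m and z of round_bottle_mid in the frame of side_tray_floor between 0.069 and 0.081 m), for 0.2 s.
4. both bottles stand again where they stood at the start, released (distance of each of square_bottle_mid, round_bottle_mid from where it was at the start of the episode below 0.015 m and angle between each of square_bottle_mid, round_bottle_mid's own z axis and vertical below 0.12 rad and linear speed of each of square_bottle, round_bottle below 0.03 m/s and contact force between each of square_bottle, round_bottle and the fingers below 0.2 N), for 0.2 s.
At the end, for the whole second after the job is handed in: Round jar on the scale pan (axis within 50 mm of its middle in x, 55 mm in y); square jar within 15 mm of the back pad's middle; each bottle within 15 mm of its start; all upright within 7 degrees, released, at rest; cup and spare cap moved under 20 mm (all of step 2 and all of step 4 and horizontal distance between square_jar_mid and jar_pad below 0.015 m and z of square_jar_mid in the frame of jar_pad between 0.022 and 0.034 m and angle between square_jar_mid's own z axis and vertical below 0.12 rad and linear speed of square_jar below 0.03 m/s and contact force between square_jar and the fingers below 0.2 N and distance of each of measuring_cup, spare_cap from where it was at the start of the episode below 0.02 m); the robot touches nothing.
It fails at once if a bottle or a jar is knocked over (tilted more than 45 degrees) (angle between any of square_bottle_mid, round_bottle_mid, round_jar_mid, square_jar_mid's own z axis and vertical above 0.785 rad).
It fails at once if a bottle or a jar is dropped (falls freely, out of the fingers, faster than 0.6 m/s, which is a drop of about 2 cm) ((linear speed of square_bottle above 0.6 m/s and contact force between square_bottle and the fingers below 0.05 N) or (linear speed of round_bottle above 0.6 m/s and contact force between round_bottle and the fingers below 0.05 N) or (linear speed of round_jar above 0.6 m/s and contact force between round_jar and the fingers below 0.05 N) or (linear speed of square_jar above 0.6 m/s and contact force between square_jar and the fingers below 0.05 N)).
It fails at once if the little cup or the spare cap is shifted by more than 30 mm (distance of any of measuring_cup, spare_cap from where it was at the start of the episode above 0.03 m).
It fails at once if the round jar is banged or pressed on the scale with more than 60 N (contact force between round_jar and scale above 60 N).
It also fails if it takes over 138 s, if anything falls off the work surface, if the arm or the gripper's body presses on something with over 40 N, if the wrist force passes 120 N, or if a joint passes its speed limit or range.

## Working session

There is one attempt and no reset: what is moved stays moved. The work goes in short steps, Python scripts to look and compute and a tool call to move; the robot and the scene stay as the last step left them, time stands still between calls to the robot, and variables do not carry over. Pictures are saved under pics/ and viewed, and the job is handed in when it is done.

Besides the shell and the picture viewer there is one more tool, called after ">>>" by a JSON object that holds its "method" and its "body". jog_arm: Moves the arm, as the interface text tells. Its arguments: {"type":"object","properties":{"increments":{"type":"array","items":{"type":"array","items":{"type":"array","items":{"type":"number"}}}},"squeeze":{"type":"number"}},"required":["increments"]}

```bash
mkdir -p pics; ls
python3 - <<'E'
from plant import telemetry, vision, r
import cv2
s=telemetry.read_state()
for k,v in s.items(): print(k,v)
for n in ("side","top"):
    c=vision.get_calibration(n);print(n,c)
    im=vision.capture(n);cv2.imwrite(f"pics/{n}0.png",im[:,:,::-1])
E
```

```text
pics
time_s 0.0
joint_pos [-1.37511825e+00  8.79540903e-02  1.37222044e+00 -2.39269334e-05
  1.68358315e+00 -1.03063951e-01]
dq [-0.00070554 -0.00091607  0.00017348  0.00181318  0.00111624  0.00068866]
joint_torque [-6.70698828e-04 -3.40182281e+01 -3.02429080e+01  7.17560481e-02
  3.29865539e-02 -1.58444573e-04]
eef_pos [ 0.16177703 -0.52510989  0.20432182]
orientation [-3.14139357e+00  2.15598304e-03 -1.27205675e+00]
contact_force [-0.50892868  0.36898248  0.50444888]
moment [ 0.06021955 -0.01565769  0.00116284]
width 0.09390574758408553
side {'fov_y': 52.68978667096534, 'cx': 272.20334214238784, 'cy': 205.54239650344834, 'world_from_camera': array([[ 0.92248517, -0.25975266,  0.28556903,  0.36425054],
       [-0.38558263, -0.58429164,  0.71409335, -0.57259351],
       [-0.01863205, -0.76885098, -0.63915648,  0.60478034],
       [ 0.        ,  0.        ,  0.        ,  1.        ]])}
top {'fov_y': 56.04041951081744, 'cx': 271.2229866972522, 'cy': 210.77001873059598, 'world_from_camera': array([[-0.0221191 , -0.98633051,  0.16328768,  0.44199353],
       [-0.99922271,  0.02714116,  0.02858911, -0.01413093],
       [-0.03263013, -0.16252839, -0.98616418,  0.86310549],
       [ 0.        ,  0.        ,  0.        ,  1.        ]])}
```

View pics/side0.png

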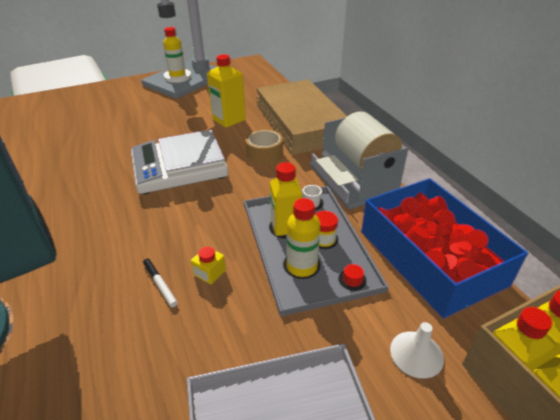

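View pics/top0.png

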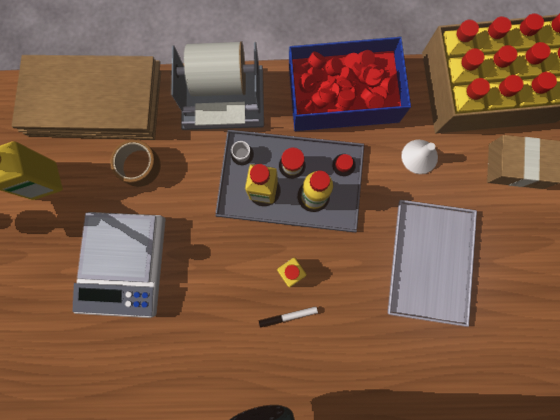

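```bash
cat > h.py <<'E'
import numpy as np, cv2
from plant import telemetry, vision, r
def cal(n):
    c=vision.get_calibration(n); f=210/np.tan(np.radians(c['fov_y']/2)); return f,c['cx'],c['cy'],c['world_from_camera']
def ray(n,p):
    f,cx,cy,T=cal(n); d=T[:3,:3]@np.array([(p[0]-cx)/f,(p[1]-cy)/f,1.0]); return T[:3,3],d/np.linalg.norm(d)
def onz(n,p,z):
    o,d=ray(n,p); return o+d*(z-o[2])/d[2]
def tri(ps,pt):
    o1,d1=ray('side',ps);o2,d2=ray('top',pt)
    A=np.stack([d1,-d2],1); t=np.linalg.lstsq(A,o2-o1,rcond=None)[0]
    a=o1+d1*t[0];b=o2+d2*t[1]; return (a+b)/2,np.linalg.norm(a-b)
def proj(n,P):
    f,cx,cy,T=cal(n); q=T[:3,:3].T@(np.asarray(P)-T[:3,3]); return np.array([f*q[0]/q[2]+cx,f*q[1]/q[2]+cy])
def mask(im,col):
    h=cv2.cvtColor(im,cv2.COLOR_RGB2HSV)
    if col=='red': m=(((h[...,0]<6)|(h[...,0]>173))&(h[...,1]>170)&(h[...,2]>70))
    elif col=='yellow': m=(h[...,0]>22)&(h[...,0]<33)&(h[...,1]>170)&(h[...,2]>90)
    return m.astype(np.uint8)
def blobs(im,col,amin=30):
    n,l,st,c=cv2.connectedComponentsWithStats(mask(im,col))
    return [(np.round(c[i],1).tolist(),st[i].tolist()) for i in range(1,n) if st[i,4]>amin]
def snap(tag,crops={}):
    o={}
    for n in ('side','top'):
        im=vision.capture(n); o[n]=im; cv2.imwrite(f'pics/{n}_{tag}.png',im[:,:,::-1])
    return o
E
python3 - <<'E'
from h import *
for n in ('side','top'):
    im=cv2.imread(f'pics/{n}0.png')[:,:,::-1].copy()
    for c in('red','yellow'):
        print(n,c)
        for b in blobs(im,c,60): print(b)
im=cv2.imread('pics/top0.png')
cv2.imwrite('pics/tz.png',cv2.resize(im[120:300,210:370],None,fx=4.5,fy=4.5/1.4,interpolation=cv2.INTER_CUBIC)[:600]) if 0 else cv2.imwrite('pics/tz.png',cv2.resize(im[125:240,210:375],None,fx=4.8,fy=4.8,interpolation=cv2.INTER_CUBIC))
im=cv2.imread('pics/side0.png')
cv2.imwrite('pics/sz.png',cv2.resize(im[155:310,180:390],None,fx=3.8,fy=3.8,interpolation=cv2.INTER_CUBIC))
E
```

```text
side red
([169.6, 31.3], [165, 27, 10, 9, 71])
([222.9, 59.7], [217, 55, 13, 11, 115])
([285.2, 171.0], [276, 162, 19, 19, 301])
([443.0, 236.4], [379, 193, 123, 89, 4927])
([303.9, 208.6], [294, 198, 21, 22, 357])
([327.1, 220.2], [316, 211, 22, 20, 314])
([206.4, 253.9], [199, 247, 15, 15, 189])
([353.0, 275.3], [343, 264, 21, 23, 371])
([555.5, 303.1], [550, 290, 10, 27, 188])
([533.5, 322.1], [518, 307, 33, 31, 772])
side yellow
([171.5, 43.2], [164, 37, 16, 13, 178])
([228.6, 93.8], [207, 66, 38, 61, 1494])
([176.8, 72.9], [170, 70, 14, 6, 62])
([291.2, 212.6], [270, 178, 63, 64, 1744])
([211.0, 266.5], [191, 252, 34, 32, 495])
([301.6, 270.8], [287, 263, 30, 14, 210])
([535.8, 350.2], [493, 302, 67, 96, 2511])
top red
([531.2, 24.0], [520, 14, 24, 22, 352])
([556.1, 23.5], [552, 14, 8, 19, 110])
([499.1, 27.0], [488, 17, 24, 22, 344])
([467.0, 30.0], [457, 20, 22, 22, 332])
([537.5, 52.6], [526, 42, 24, 22, 362])
([504.9, 55.7], [494, 45, 23, 22, 349])
([472.4, 58.9], [462, 49, 22, 21, 342])
([345.6, 81.8], [293, 50, 108, 64, 5725])
([543.7, 82.0], [532, 72, 25, 21, 368])
([510
[... 240 characters left out ...]
])
([291.5, 271.8], [285, 265, 14, 14, 153])
top yellow
([549.2, 35.3], [538, 21, 22, 25, 303])
([454.5, 43.6], [444, 30, 28, 26, 382])
([522.0, 40.4], [507, 30, 29, 20, 246])
([493.1, 45.0], [481, 38, 23, 14, 145])
([553.0, 61.9], [544, 48, 16, 26, 253])
([527.0, 67.0], [516, 51, 26, 26, 298])
([459.2, 71.2], [448, 57, 30, 27, 413])
([498.6, 73.6], [485, 65, 26, 15, 159])
([556.0, 92.2], [550, 76, 10, 28, 155])
([532.1, 96.0], [519, 78, 30, 29, 338])
([464.9, 99.7], [452, 85, 32, 27, 454])
([503.0, 102.8], [488, 95, 28, 15, 193])
([9.3, 162.5], [0, 143, 23, 40, 708])
([311.0, 190.2], [304, 173, 21, 26, 185])
([256.1, 187.3], [246, 174, 25, 21, 211])
([287.7, 271.3], [278, 258, 21, 29, 167])
```

View pics/tz.png

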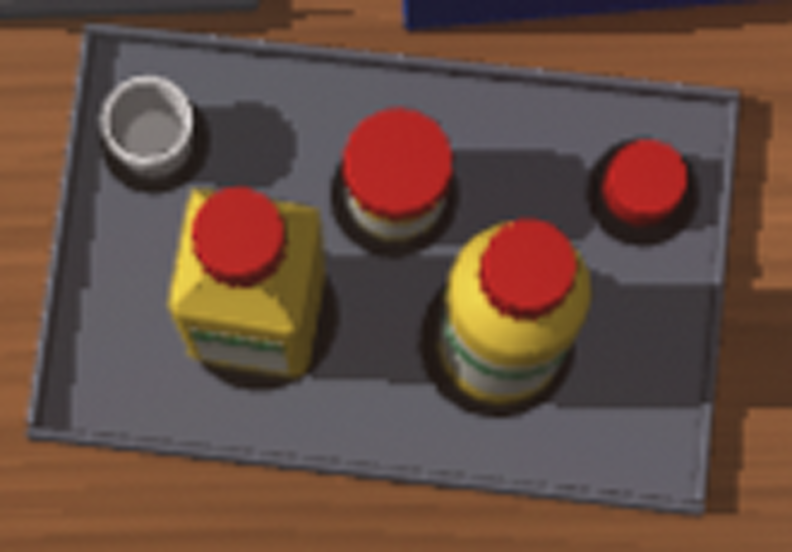

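View pics/sz.png

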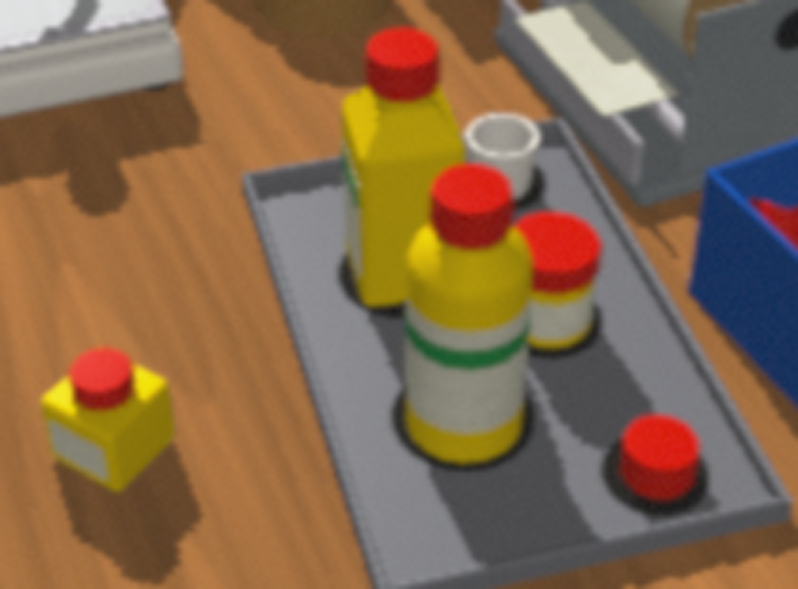

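Run:
```python
from h import *
np.set_printoptions(precision=4,suppress=True)
Z={'sqb':((285.2,171.0),(259.2,173.7),.143),'rb':((303.9,208.6),(319.4,180.5),.143),'rj':((327.1,220.2),(292.4,158.8),.052),'sj':((206.4,253.9),(291.5,271.8),.049),'cap':((353,275.3),(343.8,162.4),.015)}
for k,(a,b,z) in Z.items():
    p,g=tri(a,b); print(k,p,'gap',round(g,4),'side@z',onz('side',a,z)[:2],'top@z',onz('top',b,z)[:2])
print('tray corners')
C=[onz('top',p,.014) for p in [(228.3,130.6),(364,144.4),(356.5,231.7),(215.8,216)]]
for c in C: print(c)
print('mean',np.mean(C,0), 'yaw', [np.degrees(np.arctan2(*(C[a]-C[b])[[1,0]])) for a,b in((0,3),(1,2))],[np.degrees(np.arctan2(*(C[a]-C[b])[[1,0]]))-90 for a,b in((0,1),(3,2))])
print([np.linalg.norm(C[i]-C[(i+1)%4]) for i in range(4)])
print('sidecorners',[onz('side',(180+x/3.8,155+y/3.8),.014) for x,y in((246,176),(560,124),(788,508))])
im=cv2.imread('pics/top0.png')
cv2.imwrite('pics/tz2.png',cv2.resize(im[190:335,375:495],None,fx=4.1,fy=4.1,interpolation=cv2.INTER_CUBIC))
cv2.imwrite('pics/tz3.png',cv2.resize(im[200:330,60:210],None,fx=4.5,fy=4.5,interpolation=cv2.INTER_CUBIC))
cv2.imwrite('pics/tz4.png',cv2.resize(im[245:300,260:325],None,fx=9,fy=9,interpolation=cv2.INTER_CUBIC))
```

```text
sqb [0.6325 0.0278 0.1427] gap 0.0001 side@z [0.6323 0.0274] top@z [0.6325 0.0278]
rb [ 0.6166 -0.0847  0.1419] gap 0.0006 side@z [ 0.6163 -0.0858] top@z [ 0.616  -0.0845]
rj [ 0.6898 -0.0388  0.051 ] gap 0.0049 side@z [ 0.6919 -0.0398] top@z [ 0.687  -0.0381]
sj [ 0.4503 -0.0291  0.0486] gap 0.0012 side@z [ 0.4509 -0.0296] top@z [ 0.4497 -0.029 ]
cap [ 0.6871 -0.1529  0.0119] gap 0.0003 side@z [ 0.6852 -0.1551] top@z [ 0.6863 -0.1524]
tray corners
[0.7693 0.1037 0.014 ]
[ 0.7266 -0.1994  0.014 ]
[ 0.532  -0.1717  0.014 ]
[0.5743 0.132  0.014 ]
mean [ 0.6506 -0.0339  0.014 ] yaw [np.float64(-8.258007893070227), np.float64(-8.106136558764103)] [np.float64(-8.020859561866871), np.float64(-7.936095544709346)]
[np.float64(0.30609569461354513), np.float64(0.19658489781525706), np.float64(0.3066189902498197), np.float64(0.1970399832646456)]
sidecorners [array([0.5783, 0.1256, 0.014 ]), array([0.7683, 0.0953, 0.014 ]), array([ 0.7248, -0.2049,  0.014 ])]
```

View pics/tz2.png

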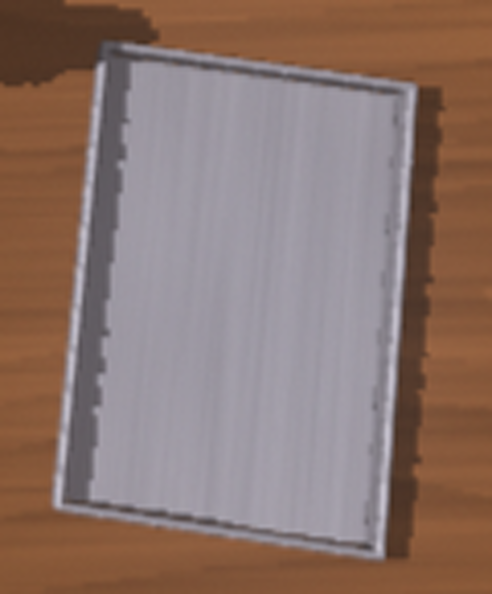

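View pics/tz3.png

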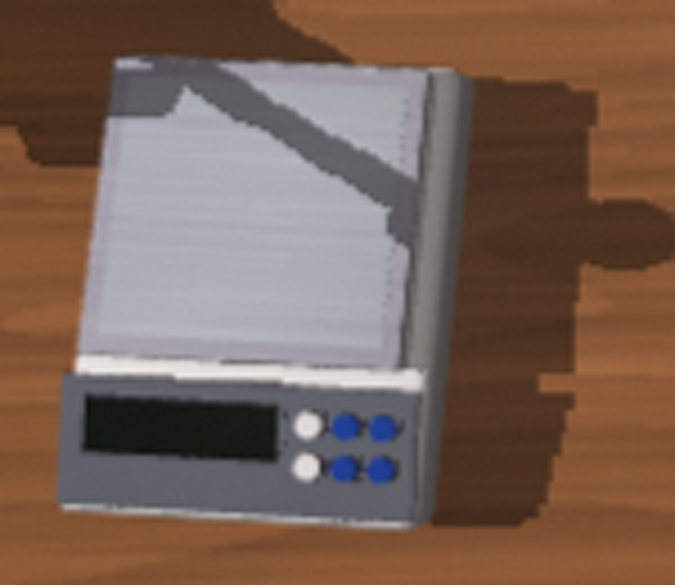

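View pics/tz4.png

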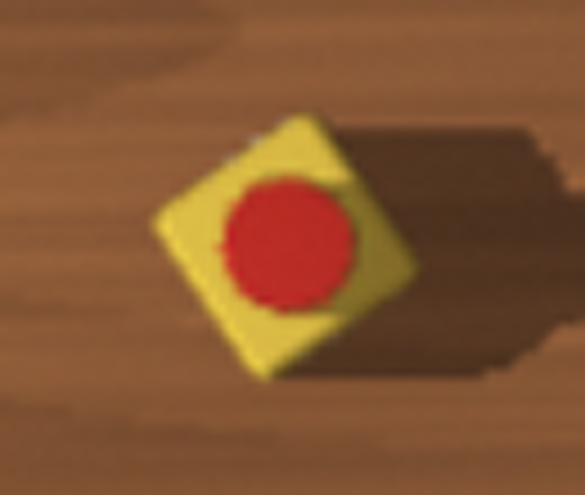

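Run:
```python
from h import *
np.set_printoptions(precision=4,suppress=True)
def quad(P,z,o,s,n):
    C=[onz('top',(o[0]+x/s,o[1]+y/s),z) for x,y in P]
    print(n,*[c[:2] for c in C],'mean',np.mean(C,0)[:2],'len',[round(float(np.linalg.norm(C[i]-C[(i+1)%4])),4) for i in range(4)],'ang',[round(float(np.arctan2(*(C[(i+1)%4]-C[i])[[1,0]])),3) for i in range(4)])
quad([(103,45),(415,87),(382,555),(55,508)],.014,(375,190),4.1,'steel')
quad([(116,58),(430,70),(403,369),(78,353)],.052,(60,200),4.5,'pan')
quad([(300,113),(417,268),(262,380),(152,222)],.042,(260,245),9,'sqjar')
```

```text
steel [ 0.5964 -0.2694] [ 0.5695 -0.4292] [ 0.3334 -0.388 ] [ 0.3594 -0.2276] mean [ 0.4647 -0.3286] len [0.1621, 0.2396, 0.1625, 0.2407] ang [-1.738, 2.969, 1.411, -0.174]
pan [0.5825 0.4018] [0.5728 0.2526] [0.4356 0.2614] [0.4461 0.4119] mean [0.5093 0.3319] len [0.1495, 0.1375, 0.1508, 0.1369] ang [-1.636, 3.077, 1.501, -0.074]
sqjar [ 0.4788 -0.0338] [ 0.4431 -0.0593] [ 0.4188 -0.0234] [0.4548 0.0007] mean [ 0.4489 -0.029 ] len [0.0439, 0.0434, 0.0433, 0.0421] ang [-2.521, 2.164, 0.589, -0.964]
```

Run:
```python
from h import *
im=cv2.imread('pics/side0.png')
a=cv2.resize(im[120:200,120:240],None,fx=6,fy=6,interpolation=cv2.INTER_CUBIC)
cv2.imwrite('pics/sz2.png',a)
cv2.imwrite('pics/sz3.png',cv2.resize(im[340:420,180:380],None,fx=4,fy=4,interpolation=cv2.INTER_CUBIC))
```

```text
(no output)
```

View pics/sz2.png

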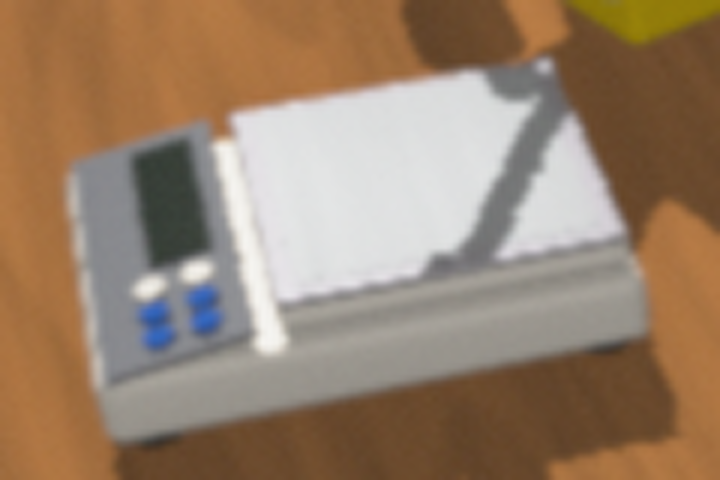

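View pics/sz3.png

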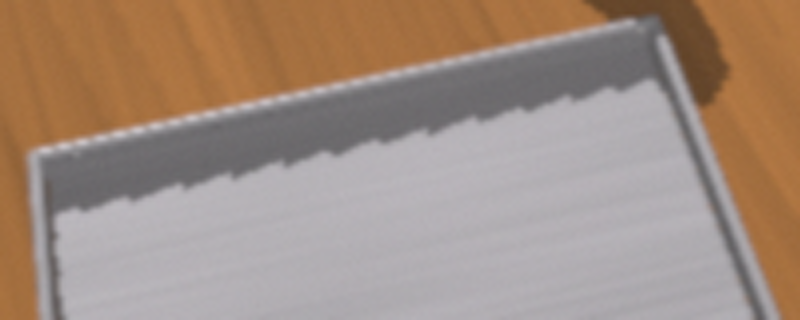

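```bash
python3 - <<'E'
from h import *
np.set_printoptions(precision=4,suppress=True)
for s,t in [((230,115),(78,353)),((550,60),(116,58)),((630,240),(430,70)),((288,303),(403,369))]:
    print('pan',*tri((120+s[0]/6,120+s[1]/6),(60+t[0]/4.5,200+t[1]/4.5)))
for s,t in [((32,152),(55,508)),((655,22),(103,45))]:
    print('steel',*tri((180+s[0]/4,340+s[1]/4),(375+t[0]/4.1,190+t[1]/4.1)))
for s,t in [((246,176),(28,437)),((560,124),(88,27)),((788,508),(739,93))]:
    print('tray',*tri((180+s[0]/3.8,155+s[1]/3.8),(210+t[0]/4.8,125+t[1]/4.8)))
yaw=telemetry.read_state()['orientation'][2]
def dl(P,yaw,p0):
    d=np.array(P)-p0; return np.array([np.cos(yaw)*d[0]+np.sin(yaw)*d[1], np.sin(yaw)*d[0]-np.cos(yaw)*d[1], -d[2]])*100
open('h.py','a').write('''
def go(x,y,z,yaw=None):
    s=telemetry.read_state(); R=__import__('scipy.spatial.transform',fromlist=['Rotation']).Rotation.from_euler('xyz',s['orientation']).as_matrix()
    d=R.T@(np.array([x,y,z])-s['eef_pos'])*100
    print('t',round(s['time_s'],2),'pos',np.round(s['eef_pos'],4),'rpy',np.round(s['orientation'],4),'w',round(s['width'],4),'F',np.round(s['contact_force'],1))
    print('tool cm',np.round(d,2),'toolz world',np.round(R[:,2],4), 'yaw turn tool z', None if yaw is None else round(s['orientation'][2]-yaw,3))
''')
E
python3 -c "
from h import *
go(.61,-.085,.22,-.969)"
```

```text
pan [0.4478 0.4141 0.0473] 0.003402743474478796
pan [0.5859 0.4047 0.0458] 0.004591026687151185
pan [0.5754 0.2546 0.0453] 0.0030301686016237055
pan [0.439  0.2618 0.0493] 0.006924950965802749
steel [ 0.3608 -0.2278  0.014 ] 0.002897969367164439
steel [ 0.5981 -0.2705  0.0118] 0.0026745572139566407
tray [0.5777 0.1324 0.0084] 0.005249245403833794
tray [0.7732 0.1046 0.0057] 0.0013583293788191184
tray [ 0.7289 -0.2008  0.0074] 5.590988503012867e-05
t 0.1 pos [ 0.1618 -0.5251  0.2044] rpy [-3.1414e+00  2.0000e-03 -1.2720e+00] w 0.094 F [-0.4 -0.5  0.2]
tool cm [-28.88 -55.79  -1.49] toolz world [-4.0e-04  1.9e-03 -1.0e+00] yaw turn tool z -0.303
```

>>> {"method": "jog_arm", "body": {"increments": [[[-2.2, -4.3, 0, 0, 0, 0, 1], [-2.2, -4.3, 0, 0, 0, 0, 1], [-2.2, -4.3, 0, 0, 0, 0, 1], [-2.2, -4.3, 0, 0, 0, 0, 1], [-2.2, -4.3, 0, 0, 0, 0, 1]]], "squeeze": 25}}

```text
time_s: 0.6
eef_pos: [0.3355, -0.3551, 0.2001]
orientation: [3.14, 0.008, -1.286]
contact_force: [0.7, -0.6, -0.0]
width: 0.0936
```

>>> {"method": "jog_arm", "body": {"increments": [[[-2.2, -4.3, 0, 0, 0, 0, 1], [-2.2, -4.3, 0, 0, 0, 0, 1], [-2.2, -4.3, 0, 0, 0, 0, 1], [-2.2, -4.3, 0, 0, 0, 0, 1], [-2.2, -4.3, 0, 0, 0, 0, 1]]]}}

```text
time_s: 1.1
eef_pos: [0.515, -0.1807, 0.1982]
orientation: [3.137, 0.01, -1.287]
contact_force: [0.8, -0.9, -0.3]
width: 0.0941
```

>>> {"method": "jog_arm", "body": {"increments": [[[0, 0, 0, 0, 0, -0.1, 0.6], [0, 0, 0, 0, 0, -0.1, 0.6], [0, 0, 0, 0, 0, -0.1, 0.6], [0, 0, 0, 0, 0, 0, 0.6], [0, 0, 0, 0, 0, 0, 0.6]]]}}

```text
time_s: 1.6
eef_pos: [0.5184, -0.1725, 0.1939]
orientation: [3.139, 0.018, -0.964]
contact_force: [-0.2, 0.1, -0.2]
width: 0.0752
```

```bash
python3 -c "
from h import *
go(.616,-.085,.19,-.969)"
```

```text
t 1.6 pos [ 0.5184 -0.1725  0.1939] rpy [ 3.1389  0.0179 -0.9644] w 0.0752 F [-0.2  0.1 -0.2]
tool cm [ -1.62 -13.01   0.38] toolz world [-0.0124  0.0132 -0.9998] yaw turn tool z 0.005
```

```bash
cat >> h.py <<'E'

def go(x,y,z,yaw=-.969):
    from scipy.spatial.transform import Rotation as Ro
    s=telemetry.read_state(); R=Ro.from_euler('xyz',s['orientation']); T=Ro.from_euler('xyz',[np.pi,0,yaw])
    d=R.inv().apply(np.array([x,y,z])-s['eef_pos'])*100
    print('t',round(s['time_s'],2),'pos',np.round(s['eef_pos'],4),'yaw',np.round(s['orientation'][2],3),'w',round(s['width'],4),'F',np.round(s['contact_force'],1))
    print('tool cm',np.round(d,2),'turn',np.round((R.inv()*T).as_rotvec(),3),'joints',np.round(s['joint_pos'],2))
E
python3 -c "
from h import *
go(.616,-.085,.19)"
```

```text
t 1.6 pos [ 0.5184 -0.1725  0.1939] yaw -0.964 w 0.0752 F [-0.2  0.1 -0.2]
tool cm [ -1.62 -13.01   0.38] turn [0.003 0.018 0.005] joints [-0.43  0.09  1.39  0.01  1.68  0.54]
```

>>> {"method": "jog_arm", "body": {"increments": [[[-0.4, -3.4, 0, 0, 0.018, 0.005, 0.6], [-0.4, -3.4, 0, 0, 0, 0, 0.6], [-0.4, -3.4, 0, 0, 0, 0, 0.6], [-0.4, -2.8, 0, 0, 0, 0, 0.6], [0, 0, 0, 0, 0, 0, 0.6]]]}}

```text
time_s: 2.1
eef_pos: [0.6186, -0.0859, 0.1924]
orientation: [3.137, -0.0, -0.986]
contact_force: [0.5, -0.3, -0.6]
width: 0.0751
```

```bash
python3 -c "
from h import *
go(.616,-.085,.128)
o=snap('a')
for n in o: print(n,[b for b in blobs(o[n],'red',100) if b[0][1]>140])"
```

```text
t 2.1 pos [ 0.6186 -0.0859  0.1924] yaw -0.986 w 0.0751 F [ 0.5 -0.3 -0.6]
tool cm [-0.22  0.14  6.44] turn [ 0.004 -0.    -0.017] joints [-0.23  0.26  1.2  -0.    1.69  0.76]
side [([443.0, 236.4], [379, 193, 123, 89, 4927]), ([303.8, 208.6], [294, 198, 21, 22, 357]), ([327.0, 220.2], [316, 211, 22, 20, 314]), ([206.4, 253.9], [199, 247, 15, 15, 189]), ([352.9, 275.3], [343, 264, 21, 23, 373]), ([555.5, 303.1], [550, 290, 10, 27, 187]), ([533.5, 322.1], [518, 307, 33, 31, 773])]
top [([259.2, 173.7], [250, 164, 19, 20, 293])]
```

View pics/side_a.png

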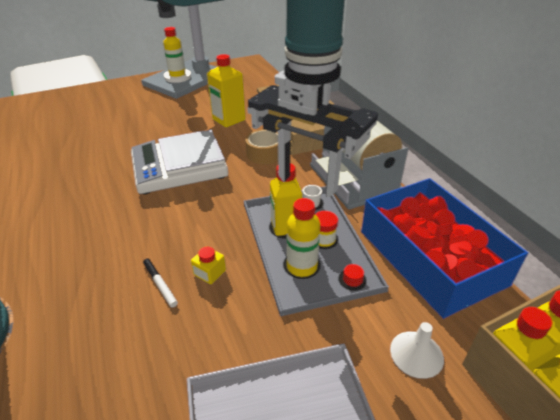

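View pics/top_a.png

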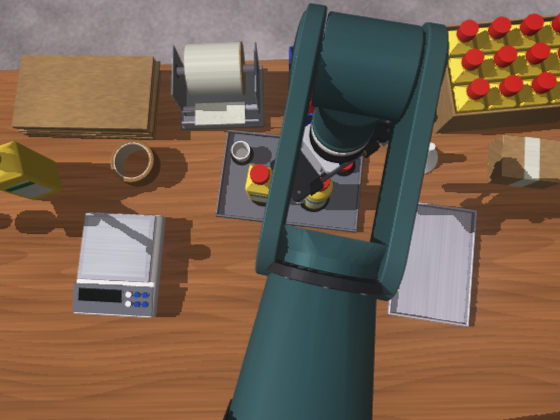

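>>> {"method": "jog_arm", "body": {"increments": [[[-0.2, 0.1, 2.0, 0, 0, -0.017, 0.6], [0, 0, 2.0, 0, 0, 0, 0.6], [0, 0, 1.7, 0, 0, 0, 0.6], [0, 0, 0.5, 0, 0, 0, 0.6], [0, 0, 0, 0, 0, 0, 0.6]]]}}

```text
time_s: 2.7
eef_pos: [0.6114, -0.0934, 0.1314]
orientation: [3.135, -0.005, -0.981]
contact_force: [-0.6, -0.3, 0.4]
width: 0.0752
```

```bash
python3 -c "
from h import *
go(.616,-.085,.128)
o=snap('b')"
python3 -c "
import cv2
im=cv2.imread('pics/side_b.png');cv2.imwrite('pics/sb.png',cv2.resize(im[80:300,230:400],None,fx=2.7,fy=2.7))"
```

```text
t 2.7 pos [ 0.6114 -0.0934  0.1314] yaw -0.981 w 0.0752 F [-0.6 -0.3  0.4]
tool cm [-0.44 -0.85  0.33] turn [ 0.006 -0.005 -0.012] joints [-0.24  0.26  1.31 -0.01  1.57  0.74]
```

View pics/sb.png

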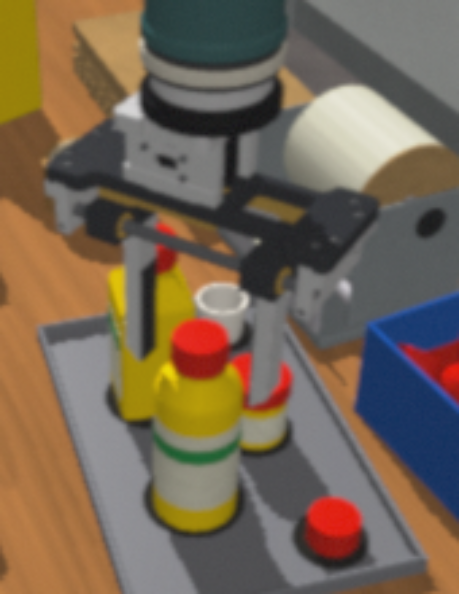

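>>> {"method": "jog_arm", "body": {"increments": [[[-0.4, -0.8, 0.3, 0.006, -0.005, -0.012, 0.6], [0, 0, 0, 0, 0, 0, 0.6]]]}}

```text
time_s: 3.0
eef_pos: [0.6179, -0.0856, 0.1316]
orientation: [-3.137, -0.003, -0.969]
contact_force: [0.3, 0.3, -0.9]
width: 0.0753
```

```bash
python3 -c "
from h import *
go(.616,-.085,.128)"
```

```text
t 3.0 pos [ 0.6179 -0.0856  0.1316] yaw -0.969 w 0.0753 F [ 0.3  0.3 -0.9]
tool cm [-0.16  0.12  0.36] turn [-0.005 -0.003  0.   ] joints [-0.23  0.27  1.31  0.    1.56  0.74]
```

>>> {"method": "jog_arm", "body": {"increments": [[[-0.1, 0.1, 0.3, 0, 0, 0, 0.6], [0, 0, 0, 0, 0, 0, 0.6], [0, 0, 0, 0, 0, 0, -1], [0, 0, 0, 0, 0, 0, -1], [0, 0, 0, 0, 0, 0, -1]]]}}

```text
time_s: 3.5
eef_pos: [0.6174, -0.085, 0.1301]
orientation: [-3.135, -0.006, -0.968]
contact_force: [-0.8, 0.3, -0.7]
width: 0.0545
```

>>> {"method": "jog_arm", "body": {"increments": [[[0, 0, 0, 0, 0, 0, -1], [0, 0, 0, 0, 0, 0, -1], [0, 0, 0, 0, 0, 0, -1]]]}}

```text
time_s: 3.8
eef_pos: [0.6171, -0.0845, 0.13]
orientation: [-3.135, -0.004, -0.968]
contact_force: [-0.5, 1.4, -0.0]
width: 0.0357
```

```bash
python3 -c "
from h import *
go(.616,-.085,.128)"
```

```text
t 3.8 pos [ 0.6171 -0.0845  0.13  ] yaw -0.968 w 0.0357 F [-0.5  1.4 -0. ]
tool cm [-0.03  0.12  0.2 ] turn [-0.006 -0.004  0.002] joints [-0.23  0.27  1.31  0.    1.55  0.74]
```

>>> {"method": "jog_arm", "body": {"increments": [[[0, 0, 0, 0, 0, 0, -1], [0, 0, -0.7, 0, 0, 0, -1], [0, 0, -2, 0, 0, 0, -1], [0, 0, -2.5, 0, 0, 0, -1], [0, 0, -2.5, 0, 0, 0, -1]]]}}

```text
time_s: 4.3
eef_pos: [0.6118, -0.0839, 0.199]
orientation: [3.133, 0.01, -0.968]
contact_force: [0.4, 0.1, -3.8]
width: 0.0354
```

```bash
python3 -c "
from h import *
go(.510,-.337,.21)"
```

```text
t 4.3 pos [ 0.6118 -0.0839  0.199 ] yaw -0.968 w 0.0354 F [ 0.4  0.1 -3.8]
tool cm [15.06 22.75 -1.06] turn [0.008 0.01  0.001] joints [-0.23  0.25  1.2   0.    1.71  0.74]
```

>>> {"method": "jog_arm", "body": {"increments": [[[1, 1.5, -0.5, 0.004, 0.005, 0, -1], [1.9, 2.8, -0.3, 0.004, 0.005, 0, -1], [1.9, 2.8, 0, 0, 0, 0, -1], [1.9, 2.8, 0, 0, 0, 0, -1], [1.9, 2.8, 0, 0, 0, 0, -1]]]}}

```text
time_s: 4.8
eef_pos: [0.5541, -0.2315, 0.2059]
orientation: [3.141, -0.002, -0.961]
contact_force: [0.4, -0.5, -4.6]
width: 0.0356
```

>>> {"method": "jog_arm", "body": {"increments": [[[1.9, 2.8, 0, 0, 0, 0, -1], [1.9, 2.8, 0, 0, 0, 0, -1], [1.5, 2.2, 0, 0, 0, 0, -1], [0.5, 0.8, 0, 0, 0, 0, -1], [0, 0, 0, 0, 0, 0, -1]]]}}

```text
time_s: 5.3
eef_pos: [0.5048, -0.34, 0.1972]
orientation: [3.13, 0.008, -0.972]
contact_force: [0.6, -0.1, -3.6]
width: 0.0354
```

```bash
python3 -c "
from h import *
go(.509,-.337,.13)"
```

```text
t 5.3 pos [ 0.5048 -0.34    0.1972] yaw -0.972 w 0.0354 F [ 0.6 -0.1 -3.6]
tool cm [ 0.05 -0.58  6.72] turn [ 0.011  0.008 -0.003] joints [-0.68  0.23  1.23 -0.01  1.7   0.29]
```

>>> {"method": "jog_arm", "body": {"increments": [[[0, -0.6, 1.0, 0.011, 0.008, 0, -1], [0, 0, 2.0, 0, 0, 0, -1], [0, 0, 1.5, 0, 0, 0, -1], [0, 0, 0.7, 0, 0, 0, -1], [0, 0, 0, 0, 0, 0, -1]]]}}

```text
time_s: 5.8
eef_pos: [0.5102, -0.3312, 0.1414]
orientation: [-3.14, 0.005, -0.968]
contact_force: [-0.4, -0.1, -4.3]
width: 0.0352
```

```bash
python3 -c "
from h import *
go(.509,-.337,.13)
o=snap('c')"
```

```text
t 5.8 pos [ 0.5102 -0.3312  0.1414] yaw -0.968 w 0.0352 F [-0.4 -0.1 -4.3]
tool cm [0.41 0.43 1.14] turn [-0.002  0.005  0.001] joints [-0.67  0.24  1.32  0.    1.58  0.3 ]
```

View pics/side_c.png

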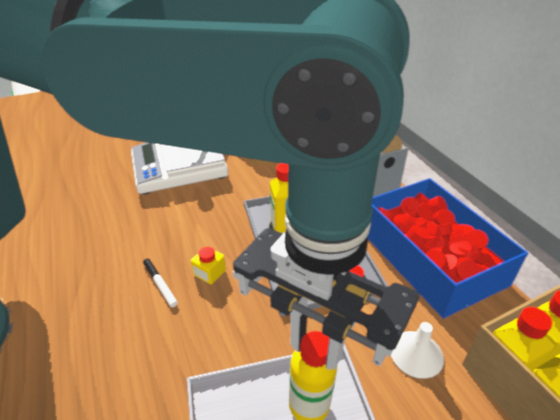

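View pics/top_c.png

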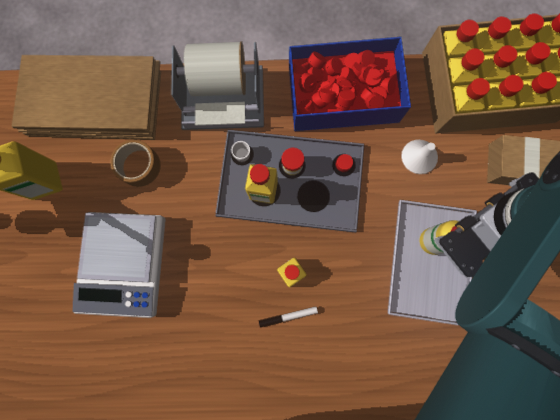

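>>> {"method": "jog_arm", "body": {"increments": [[[0.3, 0.3, 0.3, 0, 0, 0, -1], [0, 0, 0.3, 0, 0, 0, -1], [0, 0, 0.3, 0, 0, 0, -1], [0, 0, 0.2, 0, 0, 0, -1], [0, 0, 0, 0, 0, 0, -1]]]}}

```text
time_s: 6.4
eef_pos: [0.5117, -0.3375, 0.1347]
orientation: [-3.137, -0.004, -0.968]
contact_force: [0.9, -0.1, -3.3]
width: 0.0351
```

```bash
python3 -c "
from h import *
go(.509,-.337,.13)
im=cv2.imread('pics/top_c.png')
g=(im.max(2)<40).astype(np.uint8)
n,l,st,c=cv2.connectedComponentsWithStats(g)
for i in range(1,n):
    if st[i,4]>100 and 230<c[i][0]<350 and 140<c[i][1]<230: print(c[i],st[i],onz('top',c[i],.005))"
```

```text
t 6.4 pos [ 0.5117 -0.3375  0.1347] yaw -0.968 w 0.0351 F [ 0.9 -0.1 -3.3]
tool cm [-0.19  0.19  0.47] turn [-0.005 -0.004  0.001] joints [-0.68  0.25  1.33  0.    1.56  0.29]
[343.07619048 169.40952381] [332 159  23  17 105] [ 0.67312773 -0.15159175  0.005     ]
[313.01558442 195.52077922] [298 180  31  32 770] [ 0.61570216 -0.08244519  0.005     ]
```

>>> {"method": "jog_arm", "body": {"increments": [[[0, 0, 0.3, 0.002, 0, 0, -1], [0, 0, 0.3, 0, 0, 0, -1], [0, 0, 0.2, 0, 0, 0, -1], [0, 0, 0, 0, 0, 0, -1]]]}}

```text
time_s: 6.8
eef_pos: [0.5125, -0.3378, 0.1295]
orientation: [-3.133, -0.007, -0.968]
contact_force: [0.4, 0.7, -4.1]
width: 0.0354
```

```bash
python3 -c "
from h import *
go(.509,-.337,.13)"
```

```text
t 6.8 pos [ 0.5125 -0.3378  0.1295] yaw -0.968 w 0.0354 F [ 0.4  0.7 -4.1]
tool cm [-0.26  0.24 -0.06] turn [-0.008 -0.007  0.001] joints [-0.68  0.25  1.34  0.01  1.55  0.29]
```

>>> {"method": "jog_arm", "body": {"increments": [[[-0.2, 0.2, 0.2, -0.006, -0.006, 0, -1], [0, 0, 0.2, 0, 0, 0, -1], [0, 0, 0.1, 0, 0, 0, -1], [0, 0, 0, 0, 0, 0, -1]]]}}

```text
time_s: 7.2
eef_pos: [0.5115, -0.3375, 0.1289]
orientation: [-3.136, -0.007, -0.967]
contact_force: [0.6, 0.7, -0.3]
width: 0.0354
```

```bash
python3 -c "
from h import *
go(.509,-.337,.125)"
```

```text
t 7.2 pos [ 0.5115 -0.3375  0.1289] yaw -0.967 w 0.0354 F [ 0.6  0.7 -0.3]
tool cm [-0.18  0.19  0.39] turn [-0.006 -0.007  0.002] joints [-0.68  0.25  1.34  0.    1.55  0.29]
```

>>> {"method": "jog_arm", "body": {"increments": [[[0, 0, 0, 0, 0, 0, 0], [0, 0, 0, 0, 0, 0, 0.6], [0, 0, 0, 0, 0, 0, 0.6], [0, 0, 0, 0, 0, 0, 0.6], [0, 0, 0, 0, 0, 0, 0.6]]]}}

```text
time_s: 7.7
eef_pos: [0.5114, -0.3385, 0.1277]
orientation: [-3.137, -0.008, -0.968]
contact_force: [0.2, 0.2, -0.7]
width: 0.0722
```

>>> {"method": "jog_arm", "body": {"increments": [[[0, 0, -2, 0, 0, 0, 0.6], [0, 0, -2.5, 0, 0, 0, 0.6], [0, 0, -2, 0, 0, 0, 0.6], [0, 0, -1, 0, 0, 0, 0.6]]]}}

```text
time_s: 8.1
eef_pos: [0.5094, -0.3375, 0.2013]
orientation: [-3.14, -0.001, -0.968]
contact_force: [1.0, 0.2, 0.1]
width: 0.0752
```

```bash
python3 -c "
from h import *
go(.632,.028,.20)
o=snap('d')
for n in o: print(n,[b for b in blobs(o[n],'red',100) if b[0][1]>140])"
```

```text
t 8.1 pos [ 0.5094 -0.3375  0.2013] yaw -0.968 w 0.0752 F [1.  0.2 0.1]
tool cm [-23.16 -30.82   0.17] turn [-0.002 -0.001  0.001] joints [-0.68  0.22  1.22  0.    1.69  0.29]
side [([281.4, 171.5], [276, 162, 12, 19, 160]), ([443.4, 236.0], [379, 193, 123, 89, 4823]), ([206.4, 253.9], [199, 247, 15, 15, 188]), ([350.1, 281.2], [343, 276, 15, 11, 102]), ([555.5, 303.1], [550, 290, 10, 27, 188]), ([533.5, 322.1], [518, 307, 33, 31, 773]), ([317.4, 357.1], [303, 340, 30, 35, 828])]
top [([292.4, 158.8], [281, 148, 23, 23, 400]), ([343.8, 162.3], [336, 154, 17, 18, 232]), ([259.3, 173.7], [250, 164, 19, 20, 300]), ([458.4, 229.5], [451, 224, 18, 17, 141]), ([291.5, 271.8], [285, 265, 14, 14, 153])]
```

View pics/side_d.png

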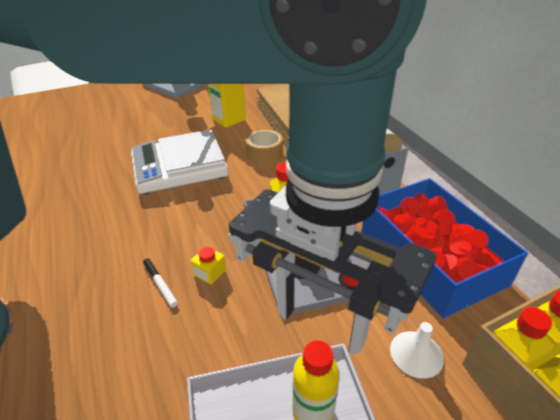

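>>> {"method": "jog_arm", "body": {"increments": [[[-2.7, -3.6, 0, 0, 0, 0, 0.6], [-2.7, -3.6, 0, 0, 0, 0, 0.6], [-2.7, -3.6, 0, 0, 0, 0, 0.6], [-2.7, -3.6, 0, 0, 0, 0, 0.6], [-2.7, -3.6, 0, 0, 0, 0, 0.6]]]}}

```text
time_s: 8.7
eef_pos: [0.5805, -0.124, 0.1934]
orientation: [3.137, 0.004, -0.981]
contact_force: [-0.1, -0.3, -0.2]
width: 0.0749
```

>>> {"method": "jog_arm", "body": {"increments": [[[-2.7, -3.6, 0, 0, 0, 0, 0.6], [-2.7, -3.6, 0, 0, 0, 0, 0.6], [-2.7, -3.6, 0, 0, 0, 0, 0.6], [-1.5, -2, 0, 0, 0, 0, 0.6], [0, 0, 0, 0, 0, 0, 0.6]]]}}

```text
time_s: 9.2
eef_pos: [0.6325, 0.0398, 0.1839]
orientation: [3.129, 0.013, -0.974]
contact_force: [-0.0, -0.2, -0.1]
width: 0.0751
```

```bash
python3 -c "
from h import *
go(.632,.028,.13)"
```

```text
t 9.2 pos [0.6325 0.0398 0.1839] yaw -0.974 w 0.0751 F [-0.  -0.2 -0.1]
tool cm [1.02 0.64 5.38] turn [ 0.013  0.013 -0.005] joints [-0.03  0.29  1.17  0.    1.69  0.95]
```

>>> {"method": "jog_arm", "body": {"increments": [[[1.0, 0.6, 0, 0.012, 0.012, -0.005, 0.6], [0, 0, 1.0, 0, 0, 0, 0.6], [0, 0, 0, 0, 0, 0, 0.6]]]}}

```text
time_s: 9.5
eef_pos: [0.6314, 0.0251, 0.1698]
orientation: [3.137, 0.002, -0.97]
contact_force: [-0.3, -0.6, -0.2]
width: 0.0753
```

```bash
python3 -c "
from h import *
go(.632,.028,.13)"
```

```text
t 9.5 pos [0.6314 0.0251 0.1698] yaw -0.97 w 0.0753 F [-0.3 -0.6 -0.2]
tool cm [-0.2  -0.23  3.98] turn [ 0.005  0.002 -0.001] joints [-0.05  0.28  1.21 -0.    1.65  0.92]
```

>>> {"method": "jog_arm", "body": {"increments": [[[-0.2, -0.2, 1.5, 0.004, 0, 0, 0.6], [0, 0, 1.5, 0, 0, 0, 0.6], [0, 0, 0.8, 0, 0, 0, 0.6], [0, 0, 0.2, 0, 0, 0, 0.6], [0, 0, 0, 0, 0, 0, 0.6]]]}}

```text
time_s: 10.0
eef_pos: [0.6306, 0.0219, 0.1273]
orientation: [3.139, 0.002, -0.978]
contact_force: [-1.0, -0.7, -0.1]
width: 0.0748
```

```bash
python3 -c "
from h import *
go(.632,.028,.13)"
```

```text
t 10.0 pos [0.6306 0.0219 0.1273] yaw -0.978 w 0.0748 F [-1.  -0.7 -0.1]
tool cm [-0.42 -0.46 -0.27] turn [ 0.002  0.002 -0.009] joints [-0.06  0.29  1.28  0.    1.57  0.92]
```

>>> {"method": "jog_arm", "body": {"increments": [[[-0.4, -0.4, -0.2, 0.002, 0.002, 0.009, 0.6], [0, 0, 0, 0, 0, 0, 0.6]]]}}

```text
time_s: 10.2
eef_pos: [0.6323, 0.0276, 0.1304]
orientation: [-3.14, -0.001, -0.988]
contact_force: [0.3, -0.4, 0.9]
width: 0.0752
```

```bash
python3 -c "
from h import *
go(.632,.028,.13)"
```

```text
t 10.2 pos [0.6323 0.0276 0.1304] yaw -0.988 w 0.0752 F [ 0.3 -0.4  0.9]
tool cm [-0.05 -0.    0.04] turn [-0.001 -0.001 -0.019] joints [-0.05  0.29  1.28 -0.    1.57  0.94]
```

>>> {"method": "jog_arm", "body": {"increments": [[[0, 0, 0, 0, 0, -0.019, 0.6], [0, 0, 0, 0, 0, 0, -1], [0, 0, 0, 0, 0, 0, -1], [0, 0, 0, 0, 0, 0, -1], [0, 0, 0, 0, 0, 0, -1]]]}}

```text
time_s: 10.7
eef_pos: [0.6334, 0.0283, 0.1325]
orientation: [-3.137, -0.004, -0.966]
contact_force: [0.7, 0.1, -0.0]
width: 0.0467
```

>>> {"method": "jog_arm", "body": {"increments": [[[0, 0, 0, 0, 0, 0, -1], [0, 0, 0, 0, 0, 0, -1], [0, 0, 0, 0, 0, 0, -1]]]}}

```text
time_s: 11.0
eef_pos: [0.6332, 0.0286, 0.1325]
orientation: [-3.137, -0.003, -0.966]
contact_force: [-0.5, 0.1, -0.8]
width: 0.0357
```

```bash
python3 -c "
from h import *
go(.632,.028,.13)"
```

```text
t 11.0 pos [0.6332 0.0286 0.1325] yaw -0.966 w 0.0357 F [-0.5  0.1 -0.8]
tool cm [-0.02  0.13  0.25] turn [-0.004 -0.003  0.003] joints [-0.04  0.29  1.28  0.    1.57  0.92]
```

>>> {"method": "jog_arm", "body": {"increments": [[[0, 0, -0.7, 0, 0, 0, -1], [0, 0, -2, 0, 0, 0, -1], [0, 0, -2.5, 0, 0, 0, -1], [0, 0, -2.5, 0, 0, 0, -1], [0, 0, -1.5, 0, 0, 0, -1]]]}}

```text
time_s: 11.5
eef_pos: [0.6283, 0.0281, 0.2172]
orientation: [3.128, 0.009, -0.967]
contact_force: [0.5, 0.5, -3.6]
width: 0.0357
```

```bash
python3 -c "
from h import *
go(.43,-.14,.225)"
```

```text
t 11.5 pos [0.6283 0.0281 0.2172] yaw -0.967 w 0.0357 F [ 0.5  0.5 -3.6]
tool cm [ 2.57 25.88 -0.45] turn [0.014 0.009 0.002] joints [-0.04  0.28  1.13 -0.    1.75  0.92]
```

>>> {"method": "jog_arm", "body": {"increments": [[[0.2, 1.8, -0.6, 0.007, 0.005, 0, -1], [0.3, 3.4, -0.5, 0.007, 0.004, 0, -1], [0.3, 3.4, -0.2, 0, 0, 0, -1], [0.3, 3.4, -0.2, 0, 0, 0, -1], [0.3, 3.4, -0.2, 0, 0, 0, -1]]]}}

```text
time_s: 12.0
eef_pos: [0.5082, -0.0715, 0.2328]
orientation: [3.141, 0.002, -0.961]
contact_force: [0.1, -0.4, -4.1]
width: 0.0355
```

>>> {"method": "jog_arm", "body": {"increments": [[[0.3, 3.4, 0, 0, 0, 0, -1], [0.3, 3.4, 0, 0, 0, 0, -1], [0.3, 2.5, 0, 0, 0, 0, -1], [0.2, 1, 0, 0, 0, 0, -1]]]}}

```text
time_s: 12.4
eef_pos: [0.4228, -0.143, 0.231]
orientation: [3.136, 0.005, -0.964]
contact_force: [0.5, 0.3, -4.1]
width: 0.0354
```

```bash
python3 -c "
from h import *
go(.413,-.32,.205)"
```

```text
t 12.4 pos [ 0.4228 -0.143   0.231 ] yaw -0.964 w 0.0354 F [ 0.5  0.3 -4.1]
tool cm [13.99 10.88  2.6 ] turn [0.006 0.005 0.005] joints [-0.45 -0.14  1.55 -0.    1.75  0.51]
```

>>> {"method": "jog_arm", "body": {"increments": [[[2.2, 1.7, 0, 0.005, 0.005, 0.005, -1], [3, 2.3, 0, 0, 0, 0, -1], [3, 2.3, 0, 0, 0, 0, -1], [3, 2.3, 0.5, 0, 0, 0, -1], [2, 1.6, 0.5, 0, 0, 0, -1]]]}}

```text
time_s: 12.9
eef_pos: [0.4147, -0.3117, 0.2202]
orientation: [-3.138, 0.0, -0.963]
contact_force: [0.9, 0.8, -4.5]
width: 0.0355
```

```bash
python3 -c "
from h import *
go(.413,-.32,.14)"
```

```text
t 12.9 pos [ 0.4147 -0.3117  0.2202] yaw -0.963 w 0.0355 F [ 0.9  0.8 -4.5]
tool cm [0.59 0.65 8.02] turn [-0.004  0.     0.006] joints [-0.76  0.01  1.42  0.    1.71  0.21]
```

>>> {"method": "jog_arm", "body": {"increments": [[[0.3, 0.4, 1.2, 0, 0, 0.006, -1], [0, 0, 2.0, 0, 0, 0, -1], [0, 0, 2.0, 0, 0, 0, -1], [0, 0, 1.8, 0, 0, 0, -1], [0, 0, 0.8, 0, 0, 0, -1]]]}}

```text
time_s: 13.4
eef_pos: [0.4143, -0.3165, 0.1352]
orientation: [-3.136, 0.007, -0.973]
contact_force: [-0.3, 0.0, -3.8]
width: 0.0354
```

```bash
python3 -c "
from h import *
go(.413,-.32,.131)"
```

```text
t 13.4 pos [ 0.4143 -0.3165  0.1352] yaw -0.973 w 0.0354 F [-0.3  0.  -3.8]
tool cm [0.22 0.31 0.42] turn [-0.006  0.007 -0.004] joints [-0.77  0.05  1.55  0.01  1.55  0.21]
```

>>> {"method": "jog_arm", "body": {"increments": [[[0.1, 0.2, 0.2, -0.005, 0.006, 0, -1], [0, 0, 0.2, 0, 0, 0, -1], [0, 0, 0.1, 0, 0, 0, -1], [0, 0, 0, 0, 0, 0, -1]]]}}

```text
time_s: 13.8
eef_pos: [0.4148, -0.3169, 0.1327]
orientation: [-3.14, -0.002, -0.97]
contact_force: [0.4, 0.3, -5.2]
width: 0.0358
```

```bash
python3 -c "
from h import *
go(.413,-.32,.131)"
```

```text
t 13.8 pos [ 0.4148 -0.3169  0.1327] yaw -0.97 w 0.0358 F [ 0.4  0.3 -5.2]
tool cm [0.16 0.32 0.17] turn [-0.002 -0.002 -0.001] joints [-0.76  0.05  1.56  0.    1.53  0.21]
```

>>> {"method": "jog_arm", "body": {"increments": [[[0, 0, 0.2, 0, 0, 0, -1], [0, 0, 0.1, 0, 0, 0, -1], [0, 0, 0, 0, 0, 0, -1]]]}}

```text
time_s: 14.1
eef_pos: [0.4156, -0.3173, 0.1314]
orientation: [-3.139, -0.005, -0.97]
contact_force: [0.1, -0.5, -3.8]
width: 0.0355
```

```bash
python3 -c "
from h import *
go(.413,-.32,.131)"
```

```text
t 14.1 pos [ 0.4156 -0.3173  0.1314] yaw -0.97 w 0.0355 F [ 0.1 -0.5 -3.8]
tool cm [0.08 0.36 0.04] turn [-0.003 -0.005 -0.001] joints [-0.76  0.05  1.56  0.    1.53  0.21]
```

>>> {"method": "jog_arm", "body": {"increments": [[[0, 0, 0.2, 0, -0.003, 0, -1], [0, 0, 0.1, 0, 0, 0, -1], [0, 0, 0, 0, 0, 0, -1]]]}}

```text
time_s: 14.4
eef_pos: [0.4158, -0.3175, 0.1315]
orientation: [-3.138, -0.004, -0.97]
contact_force: [-0.3, 0.5, -3.3]
width: 0.0355
```

```bash
python3 -c "
from h import *
go(.413,-.32,.131)"
```

```text
t 14.4 pos [ 0.4158 -0.3175  0.1315] yaw -0.97 w 0.0355 F [-0.3  0.5 -3.3]
tool cm [0.04 0.37 0.05] turn [-0.003 -0.004 -0.001] joints [-0.76  0.05  1.56  0.    1.53  0.21]
```

>>> {"method": "jog_arm", "body": {"increments": [[[0, 0, 0.3, 0, 0, 0, -1], [0, 0, 0.3, 0, 0, 0, -1]]]}}

```text
time_s: 14.6
eef_pos: [0.4161, -0.3177, 0.1314]
orientation: [-3.137, -0.006, -0.97]
contact_force: [-4.1, 3.9, 12.8]
width: 0.0359
```

```bash
python3 -c "
from h import *
go(.413,-.32,.131)"
```

```text
t 14.6 pos [ 0.4161 -0.3177  0.1314] yaw -0.97 w 0.0359 F [-4.1  3.9 12.8]
tool cm [0.01 0.39 0.04] turn [-0.004 -0.006 -0.001] joints [-0.76  0.05  1.56  0.    1.53  0.21]
```

>>> {"method": "jog_arm", "body": {"increments": [[[0, 0, -0.1, 0, 0, 0, -1], [0, 0, 0, 0, 0, 0, 0], [0, 0, 0, 0, 0, 0, 0.6], [0, 0, 0, 0, 0, 0, 0.6], [0, 0, 0, 0, 0, 0, 0.6]]]}}

```text
time_s: 15.1
eef_pos: [0.4175, -0.3192, 0.1324]
orientation: [-3.136, -0.011, -0.971]
contact_force: [-0.2, -0.6, 0.6]
width: 0.0642
```

>>> {"method": "jog_arm", "body": {"increments": [[[0, 0, 0, 0, 0, 0, 0.6], [0, 0, -2, 0, 0, 0, 0.6], [0, 0, -2.5, 0, 0, 0, 0.6], [0, 0, -2.5, 0, 0, 0, 0.6], [0, 0, -1, 0, 0, 0, 0.6]]]}}

```text
time_s: 15.6
eef_pos: [0.4155, -0.3177, 0.211]
orientation: [-3.138, -0.004, -0.971]
contact_force: [0.6, 0.9, -0.9]
width: 0.0753
```

```bash
python3 -c "
from h import *
go(.688,-.038,.15)
o=snap('e')
for n in o: print(n,[b for b in blobs(o[n],'red',100) if b[0][1]>140])"
```

```text
t 15.6 pos [ 0.4155 -0.3177  0.211 ] yaw -0.971 w 0.0753 F [ 0.6  0.9 -0.9]
tool cm [ -7.72 -38.27   6.21] turn [-0.004 -0.004 -0.002] joints [-0.76  0.02  1.43  0.    1.69  0.21]
side [([443.1, 236.4], [379, 193, 123, 89, 4923]), ([325.0, 220.6], [314, 211, 24, 20, 390]), ([352.9, 275.3], [343, 264, 21, 23, 371]), ([555.5, 303.1], [550, 290, 10, 27, 188]), ([533.5, 322.1], [518, 307, 33, 31, 769]), ([317.4, 357.2], [303, 340, 30, 35, 827]), ([237.7, 373.7], [222, 356, 31, 37, 885])]
top [([292.4, 158.8], [281, 148, 23, 23, 400]), ([343.8, 162.3], [336, 154, 17, 18, 232]), ([462.6, 233.5], [451, 224, 25, 20, 385]), ([291.5, 271.8], [285, 265, 14, 14, 153]), ([457.5, 286.5], [446, 277, 25, 21, 395])]
```

View pics/side_e.png

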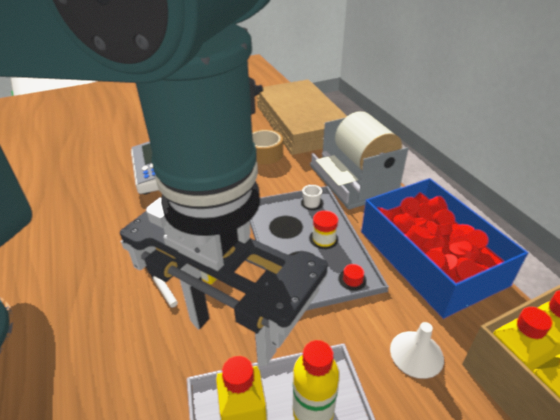

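View pics/top_e.png

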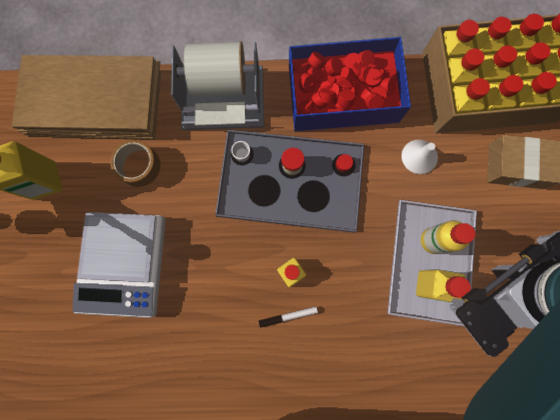

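```bash
python3 -c "
from h import *
np.set_printoptions(precision=4,suppress=True)
print('rb',tri((317.4,357.2),(462.6,233.5)),'sqb',tri((237.7,373.7),(457.5,286.5)),'rj',tri((325,220.6),(292.4,158.8)))
im=cv2.imread('pics/top_e.png')
g=(im.max(2)<40).astype(np.uint8)
n,l,st,c=cv2.connectedComponentsWithStats(g)
for i in range(1,n):
    if st[i,4]>100 and 230<c[i][0]<350 and 140<c[i][1]<230: print(c[i],st[i],onz('top',c[i],.005))
im=cv2.imread('pics/side_e.png')
g=(im.max(2)<40).astype(np.uint8)
n,l,st,c=cv2.connectedComponentsWithStats(g)
for i in range(1,n):
    if st[i,4]>100 and 260<c[i][0]<350 and 200<c[i][1]<280: print('side',c[i],st[i],onz('side',c[i],.005))
"
```

```text
rb (array([ 0.5107, -0.3382,  0.1422]), np.float64(0.0009480929592841794)) sqb (array([ 0.4168, -0.3201,  0.1416]), np.float64(0.0005510902595649484)) rj (array([ 0.6877, -0.0383,  0.0511]), np.float64(0.000784830213531347))
[343.0962 169.3846] [332 159  23  17 104] [ 0.6732 -0.1516  0.005 ]
[263.8075 190.41  ] [249 176  31  30 722] [0.6304 0.0262 0.005 ]
[312.9503 195.7608] [298 181  31  31 744] [ 0.6152 -0.0823  0.005 ]
```

>>> {"method": "jog_arm", "body": {"increments": [[[-0.9, -4.4, -0.2, 0, 0, 0, 0.6], [-0.9, -4.4, -0.2, 0, 0, 0, 0.6], [-0.9, -4.4, -0.2, 0, 0, 0, 0.6], [-0.9, -4.4, -0.2, 0, 0, 0, 0.6], [-0.9, -4.4, 0, 0, 0, 0, 0.6]]]}}

```text
time_s: 16.2
eef_pos: [0.5716, -0.1563, 0.2103]
orientation: [3.138, 0.004, -0.985]
contact_force: [0.1, -1.3, 0.0]
width: 0.0755
```

>>> {"method": "jog_arm", "body": {"increments": [[[-0.9, -4.4, 0, 0, 0, 0, 0.6], [-0.9, -4.4, 0.2, 0, 0, 0, 0.6], [-0.7, -4.0, 0.5, 0, 0, 0, 0.6], [-0.6, -2.5, 1.0, 0, 0, 0, 0.6], [0, 0, 1.0, 0, 0, 0, 0.6]]]}}

```text
time_s: 16.7
eef_pos: [0.6859, -0.0346, 0.1708]
orientation: [3.131, 0.013, -0.978]
contact_force: [0.1, -0.9, 0.8]
width: 0.0749
```

```bash
python3 -c "
from h import *
go(.688,-.038,.10)"
```

```text
t 16.7 pos [ 0.6859 -0.0346  0.1708] yaw -0.978 w 0.0749 F [ 0.1 -0.9  0.8]
tool cm [ 0.49 -0.06  7.08] turn [ 0.011  0.013 -0.008] joints [-0.13  0.42  1.04  0.    1.7   0.84]
```

>>> {"method": "jog_arm", "body": {"increments": [[[0.4, -0.3, 1.5, 0.011, 0.013, -0.008, 0.6], [0, -0.2, 2.5, 0, 0, 0, 0.6], [0, -0.1, 2.0, 0, 0, 0, 0.6], [0, 0, 0.8, 0, 0, 0, 0.6], [0, 0, 0, 0, 0, 0, 0.6]]]}}

```text
time_s: 17.2
eef_pos: [0.6863, -0.0364, 0.0892]
orientation: [3.128, 0.009, -0.97]
contact_force: [0.0, 0.9, 0.2]
width: 0.0753
```

```bash
python3 -c "
from h import *
go(.688,-.038,.033)"
```

```text
t 17.2 pos [ 0.6863 -0.0364  0.0892] yaw -0.97 w 0.0753 F [0.  0.9 0.2]
tool cm [ 0.27 -0.13  5.62] turn [ 0.014  0.009 -0.001] joints [-0.13  0.45  1.16 -0.    1.55  0.84]
```

>>> {"method": "jog_arm", "body": {"increments": [[[0.2, -0.2, 1.2, 0.013, 0.009, 0, 0.6], [0, -0.1, 1.5, 0, 0, 0, 0.6], [0, 0, 1.4, 0, 0, 0, 0.6], [0, 0, 0.8, 0, 0, 0, 0.6], [0, 0, 0, 0, 0, 0, 0.6]]]}}

```text
time_s: 17.7
eef_pos: [0.6899, -0.0388, 0.0397]
orientation: [-3.141, -0.003, -0.972]
contact_force: [-0.6, -0.3, -0.5]
width: 0.0755
```

```bash
python3 -c "
from h import *
go(.688,-.038,.033)"
```

```text
t 17.7 pos [ 0.6899 -0.0388  0.0397] yaw -0.972 w 0.0755 F [-0.6 -0.3 -0.5]
tool cm [-0.17  0.11  0.67] turn [-0.001 -0.003 -0.003] joints [-0.14  0.47  1.22 -0.    1.44  0.83]
```

>>> {"method": "jog_arm", "body": {"increments": [[[-0.1, 0.1, 0.4, 0, 0, 0, 0.6], [0, 0, 0.3, 0, 0, 0, 0.6], [0, 0, 0, 0, 0, 0, 0.6], [0, 0, 0, 0, 0, 0, -1], [0, 0, 0, 0, 0, 0, -1]]], "squeeze": 15}}

```text
time_s: 18.2
eef_pos: [0.6897, -0.0385, 0.0341]
orientation: [-3.139, -0.005, -0.972]
contact_force: [-0.3, -0.4, 0.5]
width: 0.0622
```

>>> {"method": "jog_arm", "body": {"increments": [[[0, 0, 0, 0, 0, 0, -1], [0, 0, 0, 0, 0, 0, -1], [0, 0, 0, 0, 0, 0, -1]]]}}

```text
time_s: 18.5
eef_pos: [0.69, -0.0383, 0.0348]
orientation: [-3.138, -0.005, -0.972]
contact_force: [0.7, -0.3, -0.9]
width: 0.048
```

```bash
python3 -c "
from h import *
go(.688,-.038,.033)"
```

```text
t 18.5 pos [ 0.69   -0.0383  0.0348] yaw -0.972 w 0.048 F [ 0.7 -0.3 -0.9]
tool cm [-0.14  0.15  0.18] turn [-0.004 -0.005 -0.003] joints [-0.14  0.47  1.23 -0.    1.43  0.84]
```

>>> {"method": "jog_arm", "body": {"increments": [[[0, 0, -0.8, 0, 0, 0, -1], [0, 0, -2.5, 0, 0, 0, -1], [0, 0, -3, 0, 0, 0, -1], [0, 0, -3, 0, 0, 0, -1], [0, 0, -2.5, 0, 0, 0, -1]]]}}

```text
time_s: 19.0
eef_pos: [0.6853, -0.0378, 0.1497]
orientation: [3.134, 0.005, -0.972]
contact_force: [0.9, 0.8, -1.0]
width: 0.0474
```

```bash
python3 -c "
from h import *
go(.51,.332,.15)"
```

```text
t 19.0 pos [ 0.6853 -0.0378  0.1497] yaw -0.972 w 0.0474 F [ 0.9  0.8 -1. ]
tool cm [-40.42  -6.37   0.12] turn [ 0.008  0.005 -0.003] joints [-0.14  0.42  1.08 -0.    1.65  0.83]
```

>>> {"method": "jog_arm", "body": {"increments": [[[-2, -0.3, -0.5, 0.004, 0.003, -0.003, -1], [-3.8, -0.6, -0.5, 0.004, 0.003, 0, -1], [-4, -0.6, -0.3, 0, 0, 0, -1], [-4, -0.6, -0.3, 0, 0, 0, -1], [-4, -0.6, -0.2, 0, 0, 0, -1]]]}}

```text
time_s: 19.5
eef_pos: [0.6047, 0.1281, 0.1698]
orientation: [-3.136, -0.005, -0.976]
contact_force: [0.7, 0.2, -0.7]
width: 0.0477
```

>>> {"method": "jog_arm", "body": {"increments": [[[-4, -0.6, -0.2, 0, 0, 0, -1], [-4, -0.6, -0.2, 0, 0, 0, -1], [-4, -0.6, -0.1, 0, 0, 0, -1], [-4, -0.6, 0, 0, 0, 0, -1], [-3.5, -0.6, 0, 0, 0, 0, -1]]]}}

```text
time_s: 20.0
eef_pos: [0.5061, 0.3179, 0.1695]
orientation: [3.141, 0.001, -0.971]
contact_force: [0.7, 0.4, -1.7]
width: 0.0478
```

```bash
python3 -c "
from h import *
go(.51,.332,.15)"
```

```text
t 20.0 pos [0.5061 0.3179 0.1695] yaw -0.971 w 0.0478 F [ 0.7  0.4 -1.7]
tool cm [-0.94 -1.12  1.95] turn [ 0.001  0.001 -0.002] joints [0.47 0.2  1.31 0.   1.63 1.44]
```

>>> {"method": "jog_arm", "body": {"increments": [[[-0.8, -1.0, 1, 0, 0, 0, -1], [0, 0, 2.0, 0, 0, 0, -1], [0, 0, 2.0, 0, 0, 0, -1], [0, 0, 1, 0, 0, 0, -1], [0, 0, 0, 0, 0, 0, -1]]]}}

```text
time_s: 20.5
eef_pos: [0.5008, 0.3369, 0.1026]
orientation: [3.135, 0.004, -0.959]
contact_force: [-0.1, -0.1, -1.3]
width: 0.0478
```

```bash
python3 -c "
from h import *
go(.51,.332,.083)
o=snap('f')"
```

```text
t 20.5 pos [0.5008 0.3369 0.1026] yaw -0.959 w 0.0478 F [-0.1 -0.1 -1.3]
tool cm [ 0.94 -0.48  1.95] turn [0.007 0.004 0.01 ] joints [0.5  0.25 1.39 0.   1.51 1.46]
```

View pics/side_f.png

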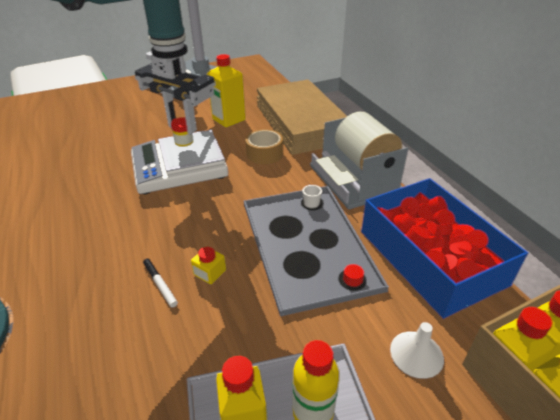

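View pics/top_f.png

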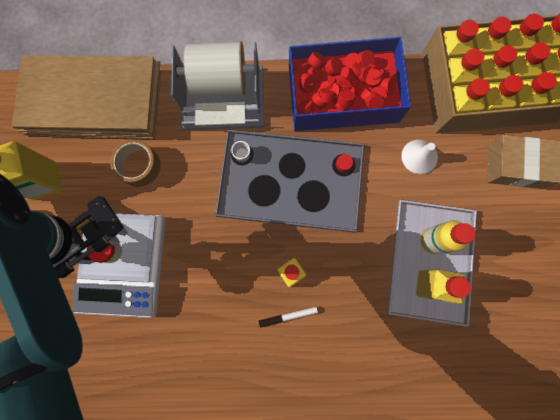

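>>> {"method": "jog_arm", "body": {"increments": [[[0.7, -0.4, 0.4, 0.006, 0.004, 0.01, -1], [0, 0, 0.4, 0, 0, 0, -1], [0, 0, 0.4, 0, 0, 0, -1], [0, 0, 0.3, 0, 0, 0, -1], [0, 0, 0, 0, 0, 0, -1]]]}}

```text
time_s: 21.1
eef_pos: [0.513, 0.3334, 0.0923]
orientation: [-3.132, -0.002, -0.973]
contact_force: [-0.4, -0.2, -0.7]
width: 0.0479
```

```bash
python3 -c "
from h import *
np.set_printoptions(precision=4,suppress=True)
go(.51,.332,.082)
for n in ('top','side'):
    im=cv2.imread(f'pics/{n}_f.png')
    g=(im.max(2)<45).astype(np.uint8)
    k,l,st,c=cv2.connectedComponentsWithStats(g)
    for i in range(1,k):
        if st[i,4]>100 and st[i,4]<1500 and 230<c[i][0]<350 and 140<c[i][1]<280: print(n,c[i],st[i],onz(n,c[i],.005))
"
```

```text
t 21.1 pos [0.513  0.3334 0.0923] yaw -0.973 w 0.0479 F [-0.4 -0.2 -0.7]
tool cm [-0.06  0.33  1.03] turn [-0.01  -0.002 -0.004] joints [ 0.48  0.26  1.39 -0.    1.47  1.46]
top [291.5041 165.4551] [279 154  26  24 490] [ 0.6858 -0.037   0.005 ]
top [343.3333 169.4412] [333 159  22  17 102] [ 0.673  -0.1522  0.005 ]
top [263.8468 190.3858] [249 176  31  30 731] [0.6305 0.0261 0.005 ]
top [312.9479 195.8531] [298 181  31  31 749] [ 0.615  -0.0823  0.005 ]
```

>>> {"method": "jog_arm", "body": {"increments": [[[0, 0.2, 0.4, -0.008, 0, 0, -1], [0, 0, 0.4, 0, 0, 0, -1], [0, 0, 0.3, 0, 0, 0, -1], [0, 0, 0.2, 0, 0, 0, -1]]]}}

```text
time_s: 21.5
eef_pos: [0.5119, 0.3329, 0.0826]
orientation: [-3.137, -0.002, -0.972]
contact_force: [-4.8, -2.7, 9.9]
width: 0.0472
```

```bash
python3 -c "
from h import *
go(.51,.332,.082)"
```

```text
t 21.5 pos [0.5119 0.3329 0.0826] yaw -0.972 w 0.0472 F [-4.8 -2.7  9.9]
tool cm [-0.03  0.2   0.06] turn [-0.005 -0.002 -0.003] joints [ 0.48  0.27  1.41 -0.    1.46  1.46]
```

Contact with the pan at TCP 0.0826 (as expected). Release and lift.

>>> {"method": "jog_arm", "body": {"increments": [[[0, 0, -0.1, 0, 0, 0, -1], [0, 0, 0, 0, 0, 0, 0.3], [0, 0, 0, 0, 0, 0, 0.6], [0, 0, 0, 0, 0, 0, 0.6], [0, 0, 0, 0, 0, 0, 0.6]]]}}

```text
time_s: 22.0
eef_pos: [0.5124, 0.3334, 0.0843]
orientation: [-3.135, -0.002, -0.972]
contact_force: [-0.0, -0.1, -0.4]
width: 0.0742
```

>>> {"method": "jog_arm", "body": {"increments": [[[0, 0, -2, 0, 0, 0, 0.6], [0, 0, -3, 0, 0, 0, 0.6], [0, 0, -2.5, 0, 0, 0, 0.6], [0, 0, -1, 0, 0, 0, 0.6]]]}}

```text
time_s: 22.4
eef_pos: [0.5099, 0.3322, 0.1673]
orientation: [3.14, -0.001, -0.972]
contact_force: [-0.1, 0.7, 1.3]
width: 0.0749
```

```bash
python3 -c "
from h import *
go(.45,-.029,.12)"
```

```text
t 22.4 pos [0.5099 0.3322 0.1673] yaw -0.972 w 0.0749 F [-0.1  0.7  1.3]
tool cm [26.46 25.29  4.81] turn [ 0.002 -0.001 -0.003] joints [ 0.49  0.23  1.28 -0.    1.63  1.46]
```

>>> {"method": "jog_arm", "body": {"increments": [[[3.2, 3.0, 0, 0, 0, 0, 0.6], [3.2, 3.0, 0, 0, 0, 0, 0.6], [3.2, 3.0, 0, 0, 0, 0, 0.6], [3.2, 3.0, 0, 0, 0, 0, 0.6], [3.2, 3.0, 0, 0, 0, 0, 0.6]]]}}

```text
time_s: 22.9
eef_pos: [0.4764, 0.1142, 0.1658]
orientation: [-3.141, -0.0, -0.962]
contact_force: [0.3, -0.7, -0.3]
width: 0.0747
```

>>> {"method": "jog_arm", "body": {"increments": [[[3.2, 3.0, 0, 0, 0, 0, 0.6], [3.2, 3.0, 0, 0, 0, 0, 0.6], [2.2, 2.3, 0, 0, 0, 0, 0.6], [1, 1, 0, 0, 0, 0, 0.6], [0, 0, 0, 0, 0, 0, 0.6]]]}}

```text
time_s: 23.4
eef_pos: [0.4508, -0.0274, 0.1625]
orientation: [3.138, 0.0, -0.969]
contact_force: [-0.3, -0.0, -0.4]
width: 0.0753
```

```bash
python3 -c "
from h import *
go(.4505,-.029,.10)
o=snap('g')
for n in o: print(n,[b for b in blobs(o[n],'red',100) if b[0][1]>100])"
```

```text
t 23.4 pos [ 0.4508 -0.0274  0.1625] yaw -0.969 w 0.0753 F [-0.3 -0.  -0.4]
tool cm [0.12 0.09 6.25] turn [ 0.003  0.    -0.   ] joints [-0.18 -0.12  1.66 -0.    1.6   0.78]
side [([443.1, 236.4], [379, 193, 124, 89, 4928]), ([206.4, 253.9], [199, 247, 15, 15, 189]), ([353.1, 275.3], [343, 265, 21, 22, 362]), ([555.5, 302.9], [550, 290, 10, 26, 188]), ([533.5, 322.1], [518, 307, 33, 31, 771]), ([317.3, 357.1], [303, 340, 30, 35, 833]), ([237.5, 374.0], [222, 357, 31, 36, 877])]
top [([343.8, 162.3], [336, 154, 17, 17, 229]), ([462.6, 233.5], [451, 224, 25, 20, 384]), ([107.0, 244.8], [95, 233, 26, 24, 480]), ([459.5, 286.8], [450, 277, 20, 21, 319])]
```

View pics/side_g.png

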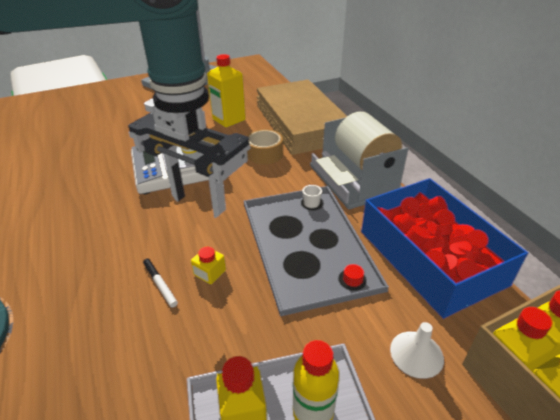

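>>> {"method": "jog_arm", "body": {"increments": [[[0.1, 0.1, 2, 0, 0, 0, 0.6], [0, 0, 3, 0, 0, 0, 0.6], [0, 0, 2, 0, 0, 0, 0.6], [0, 0, 1, 0, 0, 0, 0.6], [0, 0, 0, 0, 0, 0, 0.6]]]}}

```text
time_s: 24.0
eef_pos: [0.4529, -0.0212, 0.0805]
orientation: [-3.14, 0.001, -0.958]
contact_force: [0.7, -0.5, 0.5]
width: 0.0751
```

```bash
python3 -c "
from h import *
print(onz('top',(107,244.8),.1))
go(.4505,-.029,.016)"
```

```text
[0.5096226  0.33142771 0.1       ]
t 24.0 pos [ 0.4529 -0.0212  0.0805] yaw -0.958 w 0.0751 F [ 0.7 -0.5  0.5]
tool cm [0.51 0.65 6.45] turn [-0.001  0.001  0.011] joints [-0.17 -0.07  1.78  0.    1.43  0.78]
```

Round jar stands at (0.510, 0.331), the pan's middle. Continue onto the square jar.

>>> {"method": "jog_arm", "body": {"increments": [[[0.4, 0.5, 0.5, 0, 0, 0.011, 0.6], [0, 0, 1, 0, 0, 0, 0.6], [0, 0, 0, 0, 0, 0, 0.6]]]}}

```text
time_s: 24.3
eef_pos: [0.4527, -0.0269, 0.0665]
orientation: [-3.138, -0.001, -0.968]
contact_force: [0.4, 0.1, -0.7]
width: 0.0748
```

```bash
python3 -c "
from h import *
go(.4505,-.029,.016)"
```

```text
t 24.3 pos [ 0.4527 -0.0269  0.0665] yaw -0.968 w 0.0748 F [ 0.4  0.1 -0.7]
tool cm [0.04 0.32 5.05] turn [-0.004 -0.001  0.001] joints [-0.19 -0.06  1.8   0.    1.4   0.78]
```

>>> {"method": "jog_arm", "body": {"increments": [[[0, 0.3, 1.5, -0.003, 0, 0, 0.6], [0, 0, 1.5, 0, 0, 0, 0.6], [0, 0, 1.0, 0, 0, 0, 0.6], [0, 0, 0.5, 0, 0, 0, 0.6], [0, 0, 0, 0, 0, 0, 0.6]]]}}

```text
time_s: 24.8
eef_pos: [0.4534, -0.0295, 0.0231]
orientation: [-3.136, -0.006, -0.969]
contact_force: [-0.2, 0.5, 0.2]
width: 0.0752
```

```bash
python3 -c "
from h import *
go(.4505,-.029,.014)
o=snap('h')
cv2.imwrite('pics/sh.png',cv2.resize(o['side'][180:320,140:280,::-1],None,fx=4,fy=4))"
```

```text
t 24.8 pos [ 0.4534 -0.0295  0.0231] yaw -0.969 w 0.0752 F [-0.2  0.5  0.2]
tool cm [-0.21  0.21  0.91] turn [-0.006 -0.006  0.   ] joints [-0.19 -0.02  1.85 -0.    1.3   0.78]
```

View pics/sh.png

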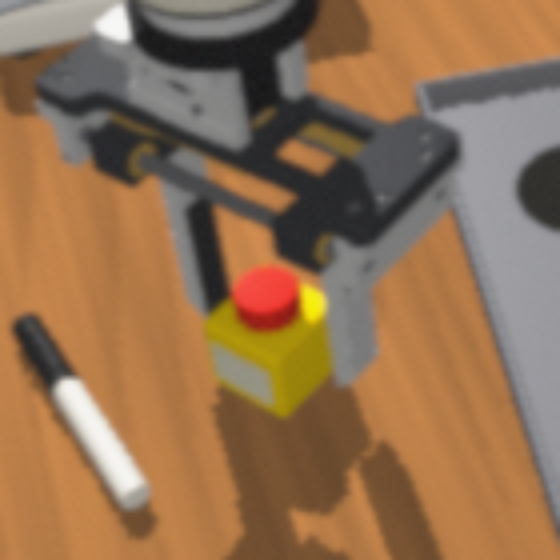

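>>> {"method": "jog_arm", "body": {"increments": [[[-0.2, 0.2, 0.4, -0.006, -0.006, 0, 0.6], [0, 0, 0.4, 0, 0, 0, 0.6], [0, 0, 0, 0, 0, 0, -1], [0, 0, 0, 0, 0, 0, -1], [0, 0, 0, 0, 0, 0, -1]]]}}

```text
time_s: 25.4
eef_pos: [0.4524, -0.0293, 0.017]
orientation: [-3.138, -0.003, -0.969]
contact_force: [-0.1, 0.2, -0.3]
width: 0.0544
```

>>> {"method": "jog_arm", "body": {"increments": [[[0, 0, 0, 0, 0, 0, -1], [0, 0, 0, 0, 0, 0, -1], [0, 0, 0, 0, 0, 0, -1]]]}}

```text
time_s: 25.7
eef_pos: [0.4524, -0.0292, 0.017]
orientation: [-3.138, -0.003, -0.969]
contact_force: [0.6, -0.2, -1.6]
width: 0.0459
```

```bash
python3 -c "
from h import *
go(.4505,-.029,.014)"
```

```text
t 25.7 pos [ 0.4524 -0.0292  0.017 ] yaw -0.969 w 0.0459 F [ 0.6 -0.2 -1.6]
tool cm [-0.12  0.14  0.3 ] turn [-0.003 -0.003  0.   ] joints [-0.19 -0.01  1.86 -0.    1.29  0.78]
```

>>> {"method": "jog_arm", "body": {"increments": [[[0, 0, -0.8, 0, 0, 0, -1], [0, 0, -2.5, 0, 0, 0, -1], [0, 0, -3, 0, 0, 0, -1], [0, 0, -2, 0, 0, 0, -1]]]}}

```text
time_s: 26.1
eef_pos: [0.4483, -0.0285, 0.0993]
orientation: [3.137, 0.004, -0.969]
contact_force: [0.7, 1.0, -1.0]
width: 0.0459
```

```bash
python3 -c "
from h import *
go(.689,-.038,.10)"
```

```text
t 26.1 pos [ 0.4483 -0.0285  0.0993] yaw -0.969 w 0.0459 F [ 0.7  1.  -1. ]
tool cm [ 14.42 -19.3   -0.22] turn [0.005 0.004 0.   ] joints [-0.19 -0.09  1.76 -0.    1.48  0.78]
```

>>> {"method": "jog_arm", "body": {"increments": [[[1.2, -1.6, -0.4, 0.005, 0.004, 0, -1], [2.4, -3.2, -0.2, 0, 0, 0, -1], [2.4, -3.2, -0.2, 0, 0, 0, -1], [2.4, -3.2, -0.2, 0, 0, 0, -1], [2.4, -3.2, -0.2, 0, 0, 0, -1]]]}}

```text
time_s: 26.6
eef_pos: [0.6328, -0.0363, 0.121]
orientation: [-3.134, -0.007, -0.969]
contact_force: [-0.1, -1.2, -0.5]
width: 0.046
```

>>> {"method": "jog_arm", "body": {"increments": [[[2.0, -2.6, 0, 0, 0, 0, -1], [1.3, -1.7, 0, 0, 0, 0, -1], [0.3, -0.5, 0, 0, 0, 0, -1], [0, 0, 0, 0, 0, 0, -1]]]}}

```text
time_s: 27.0
eef_pos: [0.6987, -0.0392, 0.1208]
orientation: [-3.134, -0.007, -0.969]
contact_force: [-1.2, 0.1, -0.4]
width: 0.0464
```

```bash
python3 -c "
from h import *
go(.689,-.038,.022)"
```

```text
t 27.0 pos [ 0.6987 -0.0392  0.1208] yaw -0.969 w 0.0464 F [-1.2  0.1 -0.4]
tool cm [-0.72  0.8   9.87] turn [-0.007 -0.007  0.   ] joints [-0.14  0.44  1.1  -0.    1.59  0.83]
```

>>> {"method": "jog_arm", "body": {"increments": [[[-0.7, 0.7, 1.2, -0.007, -0.007, 0, -1], [0, 0, 2, 0, 0, 0, -1], [0, 0, 2, 0, 0, 0, -1], [0, 0, 1.5, 0, 0, 0, -1], [0, 0, 0, 0, 0, 0, -1]]]}}

```text
time_s: 27.5
eef_pos: [0.6843, -0.037, 0.0542]
orientation: [3.141, 0.0, -0.969]
contact_force: [-0.6, -0.4, -1.6]
width: 0.046
```

```bash
python3 -c "
from h import *
go(.689,-.038,.022)"
```

```text
t 27.5 pos [ 0.6843 -0.037   0.0542] yaw -0.969 w 0.046 F [-0.6 -0.4 -1.6]
tool cm [ 0.35 -0.33  3.22] turn [0.001 0.    0.   ] joints [-0.14  0.45  1.22 -0.    1.47  0.83]
```

>>> {"method": "jog_arm", "body": {"increments": [[[0.3, -0.3, 0.8, 0, 0, 0, -1], [0, 0, 0.8, 0, 0, 0, -1], [0, 0, 0.6, 0, 0, 0, -1], [0, 0, 0.3, 0, 0, 0, -1], [0, 0, 0, 0, 0, 0, -1]]]}}

```text
time_s: 28.0
eef_pos: [0.6897, -0.038, 0.0305]
orientation: [-3.14, -0.002, -0.969]
contact_force: [-0.5, -0.4, -1.0]
width: 0.0462
```

```bash
python3 -c "
from h import *
go(.689,-.038,.022)"
```

```text
t 28.0 pos [ 0.6897 -0.038   0.0305] yaw -0.969 w 0.0462 F [-0.5 -0.4 -1. ]
tool cm [-0.05  0.06  0.85] turn [-0.002 -0.002  0.   ] joints [-0.14  0.48  1.23 -0.    1.43  0.83]
```

>>> {"method": "jog_arm", "body": {"increments": [[[0, 0, 0.3, 0, 0, 0, -1], [0, 0, 0.3, 0, 0, 0, -1], [0, 0, 0.3, 0, 0, 0, -1], [0, 0, 0.2, 0, 0, 0, -1]]]}}

```text
time_s: 28.4
eef_pos: [0.6909, -0.0382, 0.0211]
orientation: [-3.137, -0.004, -0.969]
contact_force: [-3.2, 0.5, 7.0]
width: 0.046
```

```bash
python3 -c "
from h import *
go(.689,-.038,.022)"
```

```text
t 28.4 pos [ 0.6909 -0.0382  0.0211] yaw -0.969 w 0.046 F [-3.2  0.5  7. ]
tool cm [-0.12  0.15 -0.09] turn [-0.004 -0.004  0.   ] joints [-0.14  0.49  1.24 -0.    1.41  0.83]
```

>>> {"method": "jog_arm", "body": {"increments": [[[0, 0, -0.1, 0, 0, 0, -1], [0, 0, 0, 0, 0, 0, 0.3], [0, 0, 0, 0, 0, 0, 0.6], [0, 0, 0, 0, 0, 0, 0.6], [0, 0, 0, 0, 0, 0, 0.6]]]}}

```text
time_s: 28.9
eef_pos: [0.6918, -0.0383, 0.0231]
orientation: [-3.136, -0.006, -0.969]
contact_force: [-0.3, 0.3, -0.1]
width: 0.0738
```

>>> {"method": "jog_arm", "body": {"increments": [[[0, 0, -2, 0, 0, 0, 0.6], [0, 0, -4, 0, 0, 0, 0.6], [0, 0, -4, 0, 0, 0, 0.6], [0, 0, -4, 0, 0, 0, 0.6], [0, 0, -4, 0, 0, 0, 0.6]]]}}

```text
time_s: 29.4
eef_pos: [0.6857, -0.0374, 0.1972]
orientation: [3.132, 0.008, -0.969]
contact_force: [1.4, 1.5, 0.1]
width: 0.0752
```

```bash
python3 -c "
from h import *
go(.4165,-.319,.205)"
```

```text
t 29.4 pos [ 0.6857 -0.0374  0.1972] yaw -0.969 w 0.0752 F [1.4 1.5 0.1]
tool cm [ 7.96 38.14 -0.47] turn [0.01  0.008 0.   ] joints [-0.14  0.41  0.99 -0.    1.75  0.83]
```

>>> {"method": "jog_arm", "body": {"increments": [[[0.9, 4.4, -0.3, 0.005, 0.004, 0, 0.6], [0.9, 4.4, -0.3, 0.005, 0.004, 0, 0.6], [0.9, 4.4, -0.2, 0, 0, 0, 0.6], [0.9, 4.4, -0.2, 0, 0, 0, 0.6], [0.9, 4.4, 0, 0, 0, 0, 0.6]]]}}

```text
time_s: 29.9
eef_pos: [0.534, -0.2007, 0.2172]
orientation: [-3.125, -0.017, -0.958]
contact_force: [-0.0, -0.1, 0.7]
width: 0.0752
```

>>> {"method": "jog_arm", "body": {"increments": [[[0.9, 4.4, 0, 0, 0, 0, 0.6], [0.9, 4.4, 0, 0, 0, 0, 0.6], [0.9, 4.0, 0, 0, 0, 0, 0.6], [0.5, 2.0, 0, 0, 0, 0, 0.6], [0, 0, 0, 0, 0, 0, 0.6]]]}}

```text
time_s: 30.4
eef_pos: [0.4228, -0.3194, 0.2169]
orientation: [-3.126, -0.021, -0.965]
contact_force: [-0.3, 1.1, -0.2]
width: 0.0751
```

```bash
python3 -c "
from h import *
go(.4165,-.319,.132)
o=snap('i')
for n in o: print(n,[b for b in blobs(o[n],'red',60) if b[0][1]>100])"
```

```text
t 30.4 pos [ 0.4228 -0.3194  0.2169] yaw -0.965 w 0.0751 F [-0.3  1.1 -0.2]
tool cm [-0.58  0.62  8.47] turn [-0.015 -0.021  0.004] joints [-0.76  0.02  1.42  0.01  1.68  0.21]
side [([443.1, 236.4], [379, 193, 123, 89, 4923]), ([326.9, 220.0], [320, 214, 15, 13, 149]), ([353.1, 275.3], [343, 265, 21, 22, 366]), ([555.5, 303.0], [550, 290, 10, 27, 187]), ([533.5, 322.2], [518, 307, 33, 31, 769]), ([317.4, 357.2], [303, 340, 30, 35, 824]), ([237.6, 373.7], [222, 356, 31, 37, 885])]
top [([293.1, 157.4], [287, 151, 14, 14, 151]), ([343.8, 162.4], [336, 154, 17, 18, 231]), ([462.6, 233.5], [451, 224, 25, 20, 385]), ([106.4, 244.6], [95, 233, 25, 24, 452]), ([456.9, 285.2], [446, 277, 25, 19, 335])]
```

View pics/top_i.png

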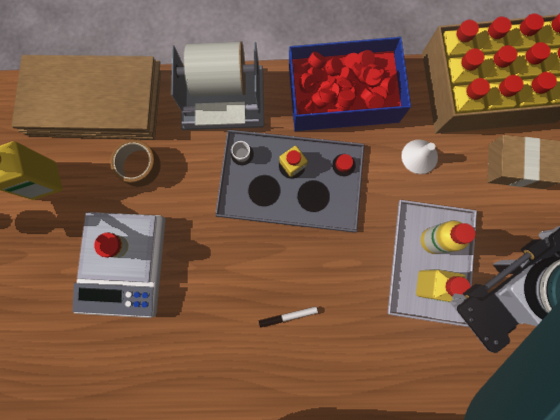

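View pics/side_i.png

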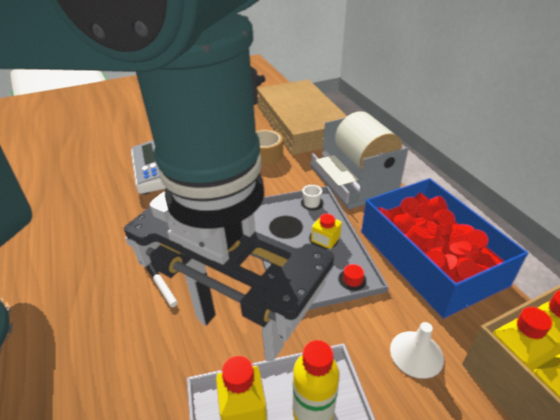

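>>> {"method": "jog_arm", "body": {"increments": [[[-0.5, 0.5, 1, -0.015, -0.02, 0.004, 0.6], [0, 0, 2, 0, 0, 0, 0.6], [0, 0, 1.0, 0, 0, 0, 0.6], [0, 0, 0, 0, 0, 0, 0.6]]]}}

```text
time_s: 30.9
eef_pos: [0.4201, -0.3126, 0.1742]
orientation: [-3.141, 0.003, -0.96]
contact_force: [0.7, 0.6, -0.6]
width: 0.0754
```

```bash
python3 -c "
from h import *
print('sqjar',tri((326.9,220),(293.1,157.4)))
go(.4165,-.319,.1315)"
```

```text
sqjar (array([ 0.69056155, -0.03989296,  0.05278238]), np.float64(0.0014337810714925446))
t 30.9 pos [ 0.4201 -0.3126  0.1742] yaw -0.96 w 0.0754 F [ 0.7  0.6 -0.6]
tool cm [0.33 0.66 4.27] turn [-0.001  0.003  0.009] joints [-0.75  0.04  1.48  0.    1.62  0.21]
```

>>> {"method": "jog_arm", "body": {"increments": [[[0.3, 0.6, 1.0, 0, 0.003, 0.009, 0.6], [0, 0, 1.5, 0, 0, 0, 0.6], [0, 0, 1.2, 0, 0, 0, 0.6], [0, 0, 0.4, 0, 0, 0, 0.6], [0, 0, 0, 0, 0, 0, 0.6]]]}}

```text
time_s: 31.4
eef_pos: [0.4178, -0.3186, 0.1311]
orientation: [-3.141, -0.002, -0.967]
contact_force: [-0.8, -0.4, 0.5]
width: 0.0755
```

```bash
python3 -c "
from h import *
go(.4165,-.319,.1315)"
```

```text
t 31.4 pos [ 0.4178 -0.3186  0.1311] yaw -0.967 w 0.0755 F [-0.8 -0.4  0.5]
tool cm [-0.04  0.13 -0.04] turn [-0.    -0.002  0.002] joints [-0.76  0.06  1.55 -0.    1.53  0.21]
```

>>> {"method": "jog_arm", "body": {"increments": [[[0, 0.1, 0, 0, 0, 0, 0.6], [0, 0, 0, 0, 0, 0, -1], [0, 0, 0, 0, 0, 0, -1], [0, 0, 0, 0, 0, 0, -1], [0, 0, 0, 0, 0, 0, -1]]], "squeeze": 25}}

```text
time_s: 31.9
eef_pos: [0.4178, -0.3204, 0.1336]
orientation: [-3.141, -0.006, -0.967]
contact_force: [0.3, 0.4, 0.9]
width: 0.0463
```

>>> {"method": "jog_arm", "body": {"increments": [[[0, 0, 0, 0, 0, 0, -1], [0, 0, 0, 0, 0, 0, -1], [0, 0, 0, 0, 0, 0, -1]]]}}

```text
time_s: 32.2
eef_pos: [0.4176, -0.3199, 0.1339]
orientation: [-3.141, -0.005, -0.967]
contact_force: [0.1, -0.2, 0.1]
width: 0.0352
```

```bash
python3 -c "
from h import *
go(.4165,-.319,.1315)"
```

```text
t 32.2 pos [ 0.4176 -0.3199  0.1339] yaw -0.967 w 0.0352 F [ 0.1 -0.2  0.1]
tool cm [-0.14  0.04  0.24] turn [-0.001 -0.005  0.002] joints [-0.76  0.06  1.55 -0.    1.53  0.21]
```

>>> {"method": "jog_arm", "body": {"increments": [[[0, 0, -0.8, 0, 0, 0, -1], [0, 0, -2, 0, 0, 0, -1], [0, 0, -2.5, 0, 0, 0, -1], [0, 0, -2.5, 0, 0, 0, -1], [0, 0, -1.5, 0, 0, 0, -1]]]}}

```text
time_s: 32.7
eef_pos: [0.4142, -0.317, 0.222]
orientation: [3.139, 0.012, -0.967]
contact_force: [0.1, -1.2, -3.7]
width: 0.0355
```

```bash
python3 -c "
from h import *
go(.425,-.14,.225)"
```

```text
t 32.7 pos [ 0.4142 -0.317   0.222 ] yaw -0.967 w 0.0355 F [ 0.1 -1.2 -3.7]
tool cm [-13.96 -10.93  -0.17] turn [0.003 0.012 0.002] joints [-0.76  0.03  1.4  -0.    1.73  0.21]
```

>>> {"method": "jog_arm", "body": {"increments": [[[-1.8, -1.4, -0.3, 0.003, 0.01, 0, -1], [-3, -2.3, -0.3, 0, 0, 0, -1], [-3, -2.4, -0.3, 0, 0, 0, -1], [-3, -2.4, -0.2, 0, 0, 0, -1], [-2.5, -2.2, 0, 0, 0, 0, -1]]]}}

```text
time_s: 33.2
eef_pos: [0.4269, -0.1466, 0.2335]
orientation: [3.14, 0.0, -0.977]
contact_force: [-0.2, 0.2, -3.8]
width: 0.0354
```

```bash
python3 -c "
from h import *
go(.6333,.028,.225)"
```

```text
t 33.2 pos [ 0.4269 -0.1466  0.2335] yaw -0.977 w 0.0354 F [-0.2  0.2 -3.8]
tool cm [ -2.93 -26.88   0.8 ] turn [ 0.002  0.    -0.008] joints [-0.46 -0.14  1.53 -0.    1.74  0.52]
```

>>> {"method": "jog_arm", "body": {"increments": [[[-0.3, -2.6, 0, 0, 0, -0.008, -1], [-0.4, -3.4, 0, 0, 0, 0, -1], [-0.4, -3.4, 0, 0, 0, 0, -1], [-0.4, -3.4, 0, 0, 0, 0, -1], [-0.4, -3.4, 0, 0, 0, 0, -1]]]}}

```text
time_s: 33.7
eef_pos: [0.5496, -0.0325, 0.2319]
orientation: [3.136, 0.002, -0.968]
contact_force: [-0.1, 0.1, -4.4]
width: 0.0356
```

>>> {"method": "jog_arm", "body": {"increments": [[[-0.4, -3.4, 0, 0, 0, 0, -1], [-0.4, -3.2, 0, 0, 0, 0, -1], [-0.2, -2.2, 0, 0, 0, 0, -1], [-0.1, -1, 0, 0, 0, 0, -1], [0, 0, 0, 0, 0, 0, -1]]]}}

```text
time_s: 34.2
eef_pos: [0.6277, 0.0388, 0.2249]
orientation: [3.129, 0.009, -0.963]
contact_force: [0.3, -1.0, -3.8]
width: 0.0357
```

```bash
python3 -c "
from h import *
go(.6333,.028,.135)"
```

```text
t 34.2 pos [0.6277 0.0388 0.2249] yaw -0.963 w 0.0357 F [ 0.3 -1.  -3.8]
tool cm [1.29 0.05 8.98] turn [0.013 0.009 0.006] joints [-0.03  0.28  1.11 -0.    1.77  0.93]
```

>>> {"method": "jog_arm", "body": {"increments": [[[1.1, 0, 1, 0.012, 0.008, 0.006, -1], [0, 0, 2, 0, 0, 0, -1], [0, 0, 2, 0, 0, 0, -1], [0, 0, 1.5, 0, 0, 0, -1], [0, 0, 0.5, 0, 0, 0, -1]]]}}

```text
time_s: 34.7
eef_pos: [0.6309, 0.0248, 0.1538]
orientation: [3.138, -0.001, -0.973]
contact_force: [-0.4, 0.1, -4.5]
width: 0.0354
```

```bash
python3 -c "
from h import *
go(.6333,.028,.135)"
```

```text
t 34.7 pos [0.6309 0.0248 0.1538] yaw -0.973 w 0.0354 F [-0.4  0.1 -4.5]
tool cm [-0.13 -0.39  1.87] turn [ 0.004 -0.001 -0.004] joints [-0.05  0.28  1.24 -0.    1.62  0.92]
```

>>> {"method": "jog_arm", "body": {"increments": [[[-0.1, -0.4, 0.4, 0.004, 0, -0.004, -1], [0, 0, 0.5, 0, 0, 0, -1], [0, 0, 0.3, 0, 0, 0, -1], [0, 0, 0.2, 0, 0, 0, -1], [0, 0, 0, 0, 0, 0, -1]]]}}

```text
time_s: 35.2
eef_pos: [0.634, 0.0272, 0.1406]
orientation: [-3.139, -0.003, -0.97]
contact_force: [-0.6, 0.1, -3.7]
width: 0.0354
```

```bash
python3 -c "
from h import *
go(.6333,.028,.135)"
```

```text
t 35.2 pos [0.634  0.0272 0.1406] yaw -0.97 w 0.0354 F [-0.6  0.1 -3.7]
tool cm [-0.11  0.01  0.56] turn [-0.002 -0.003 -0.001] joints [-0.05  0.29  1.26 -0.    1.59  0.92]
```

>>> {"method": "jog_arm", "body": {"increments": [[[-0.1, 0, 0.3, 0, 0, 0, -1], [0, 0, 0.3, 0, 0, 0, -1], [0, 0, 0.2, 0, 0, 0, -1]]]}}

```text
time_s: 35.5
eef_pos: [0.6347, 0.0284, 0.1351]
orientation: [-3.135, -0.005, -0.969]
contact_force: [-2.1, 1.3, 5.2]
width: 0.0357
```

```bash
python3 -c "
from h import *
go(.6333,.028,.135)"
```

```text
t 35.5 pos [0.6347 0.0284 0.1351] yaw -0.969 w 0.0357 F [-2.1  1.3  5.2]
tool cm [-0.04  0.14  0.01] turn [-0.006 -0.005 -0.   ] joints [-0.04  0.29  1.27 -0.    1.57  0.92]
```

Contact at the expected height. Release and lift.

>>> {"method": "jog_arm", "body": {"increments": [[[0, 0, 0, 0, 0, 0, -1], [0, 0, 0, 0, 0, 0, 0], [0, 0, 0, 0, 0, 0, 0.6], [0, 0, 0, 0, 0, 0, 0.6], [0, 0, 0, 0, 0, 0, 0.6]]]}}

```text
time_s: 36.0
eef_pos: [0.6367, 0.0283, 0.1384]
orientation: [-3.13, -0.01, -0.969]
contact_force: [0.4, 0.6, 0.2]
width: 0.0637
```

>>> {"method": "jog_arm", "body": {"increments": [[[0, 0, 0, 0, 0, 0, 0.6], [0, 0, -2, 0, 0, 0, 0.6], [0, 0, -3, 0, 0, 0, 0.6], [0, 0, -2.5, 0, 0, 0, 0.6]]]}}

```text
time_s: 36.4
eef_pos: [0.6332, 0.0282, 0.2101]
orientation: [-3.138, -0.004, -0.969]
contact_force: [0.3, -0.2, -0.3]
width: 0.0751
```

```bash
python3 -c "
from h import *
go(.512,-.338,.215)"
```

```text
t 36.4 pos [0.6332 0.0282 0.2101] yaw -0.969 w 0.0751 F [ 0.3 -0.2 -0.3]
tool cm [23.34 30.71 -0.5 ] turn [-0.003 -0.004 -0.   ] joints [-0.04  0.27  1.15 -0.    1.72  0.92]
```

>>> {"method": "jog_arm", "body": {"increments": [[[2.7, 3.6, -0.2, 0, 0, 0, 0.6], [2.7, 3.6, -0.2, 0, 0, 0, 0.6], [2.7, 3.6, -0.2, 0, 0, 0, 0.6], [2.7, 3.6, -0.2, 0, 0, 0, 0.6], [2.7, 3.6, 0, 0, 0, 0, 0.6]]]}}

```text
time_s: 36.9
eef_pos: [0.5645, -0.1858, 0.2249]
orientation: [-3.127, -0.013, -0.956]
contact_force: [1.5, 0.2, -0.0]
width: 0.0754
```

>>> {"method": "jog_arm", "body": {"increments": [[[2.7, 3.6, 0, 0, 0, 0, 0.6], [2.7, 3.6, 0, 0, 0, 0, 0.6], [2.5, 3.4, 0, 0, 0, 0, 0.6], [1.4, 1.8, 0, 0, 0, 0, 0.6], [0, 0, 0, 0, 0, 0, 0.6]]]}}

```text
time_s: 37.4
eef_pos: [0.5116, -0.3449, 0.2253]
orientation: [-3.128, -0.016, -0.965]
contact_force: [-0.2, 0.2, 0.0]
width: 0.0756
```

```bash
python3 -c "
from h import *
go(.5115,-.338,.130)
o=snap('j')
for n in o: print(n,[b for b in blobs(o[n],'red',60) if b[0][1]>100])"
```

```text
t 37.4 pos [ 0.5116 -0.3449  0.2253] yaw -0.965 w 0.0756 F [-0.2  0.2  0. ]
tool cm [-0.72 -0.25  9.52] turn [-0.014 -0.016  0.005] joints [-0.69  0.22  1.18  0.01  1.72  0.28]
side [([187.1, 131.1], [177, 124, 21, 15, 235]), ([281.8, 166.5], [277, 162, 12, 13, 83]), ([446.3, 235.2], [379, 193, 124, 89, 4001]), ([354.3, 270.0], [344, 265, 20, 12, 159]), ([555.5, 303.0], [550, 290, 10, 27, 189]), ([533.5, 322.1], [518, 307, 33, 31, 771]), ([317.4, 357.2], [303, 340, 30, 35, 828])]
top [([293.1, 157.4], [287, 151, 14, 14, 152]), ([343.7, 162.4], [335, 154, 18, 18, 234]), ([259.3, 172.8], [250, 163, 19, 21, 300]), ([460.1, 232.6], [451, 224, 23, 20, 285]), ([106.4, 244.6], [95, 233, 25, 24, 452])]
```

View pics/top_j.png

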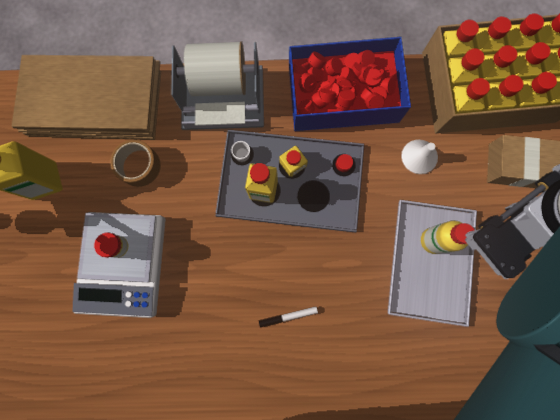

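>>> {"method": "jog_arm", "body": {"increments": [[[-0.7, -0.3, 1, -0.013, -0.015, 0.005, 0.6], [0, 0, 2, 0, 0, 0, 0.6], [0, 0, 1.5, 0, 0, 0, 0.6], [0, 0, 0.5, 0, 0, 0, 0.6], [0, 0, 0, 0, 0, 0, 0.6]]]}}

```text
time_s: 38.0
eef_pos: [0.5145, -0.3256, 0.1727]
orientation: [-3.139, 0.003, -0.957]
contact_force: [-0.5, -1.0, 0.3]
width: 0.0753
```

```bash
python3 -c "
from h import *
go(.5115,-.338,.13)"
```

```text
t 38.0 pos [ 0.5145 -0.3256  0.1727] yaw -0.957 w 0.0753 F [-0.5 -1.   0.3]
tool cm [0.85 0.98 4.26] turn [-0.003  0.003  0.012] joints [-0.66  0.23  1.28  0.    1.64  0.3 ]
```

>>> {"method": "jog_arm", "body": {"increments": [[[0.8, 0.9, 0.2, -0.003, 0.003, 0.012, 0.6], [0, 0, 1.0, 0, 0, 0, 0.6], [0, 0, 0, 0, 0, 0, 0.6]]]}}

```text
time_s: 38.3
eef_pos: [0.5124, -0.3378, 0.1609]
orientation: [3.141, -0.002, -0.968]
contact_force: [0.2, 0.3, 0.1]
width: 0.0755
```

```bash
python3 -c "
from h import *
go(.5115,-.338,.13)"
```

```text
t 38.3 pos [ 0.5124 -0.3378  0.1609] yaw -0.968 w 0.0755 F [0.2 0.3 0.1]
tool cm [-0.05  0.09  3.09] turn [ 0.    -0.002  0.001] joints [-0.67  0.24  1.28 -0.    1.62  0.29]
```

>>> {"method": "jog_arm", "body": {"increments": [[[0, 0, 1.0, 0, 0, 0, 0.6], [0, 0, 1.2, 0, 0, 0, 0.6], [0, 0, 0.7, 0, 0, 0, 0.6], [0, 0, 0, 0, 0, 0, 0.6]]]}}

```text
time_s: 38.7
eef_pos: [0.5122, -0.3386, 0.1296]
orientation: [-3.142, -0.002, -0.97]
contact_force: [0.2, 0.5, 0.3]
width: 0.0754
```

```bash
python3 -c "
from h import *
go(.5115,-.338,.13)"
```

```text
t 38.7 pos [ 0.5122 -0.3386  0.1296] yaw -0.97 w 0.0754 F [0.2 0.5 0.3]
tool cm [-0.09  0.03 -0.04] turn [-0.    -0.002 -0.001] joints [-0.68  0.25  1.33 -0.    1.56  0.29]
```

>>> {"method": "jog_arm", "body": {"increments": [[[0, 0, 0, 0, 0, 0, -1], [0, 0, 0, 0, 0, 0, -1], [0, 0, 0, 0, 0, 0, -1], [0, 0, 0, 0, 0, 0, -1], [0, 0, 0, 0, 0, 0, -1]]]}}

```text
time_s: 39.2
eef_pos: [0.5126, -0.3386, 0.1304]
orientation: [-3.141, -0.003, -0.969]
contact_force: [-0.2, 1.6, -0.3]
width: 0.0386
```

>>> {"method": "jog_arm", "body": {"increments": [[[0, 0, 0, 0, 0, 0, -1], [0, 0, 0, 0, 0, 0, -1]]]}}

```text
time_s: 39.4
eef_pos: [0.5125, -0.3384, 0.1305]
orientation: [-3.141, -0.003, -0.969]
contact_force: [-0.2, 0.6, -0.4]
width: 0.0356
```

```bash
python3 -c "
from h import *
go(.5115,-.338,.13)"
```

```text
t 39.4 pos [ 0.5125 -0.3384  0.1305] yaw -0.969 w 0.0356 F [-0.2  0.6 -0.4]
tool cm [-0.09  0.06  0.05] turn [-0.001 -0.003 -0.   ] joints [-0.68  0.25  1.33 -0.    1.56  0.29]
```

>>> {"method": "jog_arm", "body": {"increments": [[[0, 0, -0.8, 0, 0, 0, -1], [0, 0, -2, 0, 0, 0, -1], [0, 0, -2.5, 0, 0, 0, -1], [0, 0, -2.5, 0, 0, 0, -1], [0, 0, -1.5, 0, 0, 0, -1]]]}}

```text
time_s: 39.9
eef_pos: [0.5092, -0.3359, 0.2181]
orientation: [3.137, 0.014, -0.969]
contact_force: [0.4, -0.4, -4.0]
width: 0.0354
```

```bash
python3 -c "
from h import *
go(.618,-.085,.215)"
```

```text
t 39.9 pos [ 0.5092 -0.3359  0.2181] yaw -0.969 w 0.0354 F [ 0.4 -0.4 -4. ]
tool cm [-14.53 -23.17   0.4 ] turn [ 0.005  0.014 -0.   ] joints [-0.68  0.23  1.18 -0.    1.74  0.29]
```

>>> {"method": "jog_arm", "body": {"increments": [[[-1.2, -1.9, -0.3, 0.005, 0.012, 0, -1], [-1.9, -3.1, -0.3, 0, 0, 0, -1], [-1.9, -3.1, -0.2, 0, 0, 0, -1], [-1.9, -3.1, -0.2, 0, 0, 0, -1], [-1.9, -3.1, -0.2, 0, 0, 0, -1]]]}}

```text
time_s: 40.4
eef_pos: [0.5777, -0.1844, 0.2313]
orientation: [3.139, -0.001, -0.981]
contact_force: [0.5, 0.4, -3.5]
width: 0.0353
```

>>> {"method": "jog_arm", "body": {"increments": [[[-1.9, -3.1, -0.1, 0, 0, 0, -1], [-1.8, -2.8, 0, 0, 0, 0, -1], [-1, -1.8, 0, 0, 0, 0, -1], [-0.4, -0.8, 0, 0, 0, 0, -1], [0, 0, 0, 0, 0, 0, -1]]]}}

```text
time_s: 40.9
eef_pos: [0.6216, -0.0855, 0.2293]
orientation: [3.136, 0.005, -0.974]
contact_force: [-0.6, 0.2, -4.5]
width: 0.0356
```

```bash
python3 -c "
from h import *
go(.618,-.085,.1316)"
```

```text
t 40.9 pos [ 0.6216 -0.0855  0.2293] yaw -0.974 w 0.0356 F [-0.6  0.2 -4.5]
tool cm [-0.2   0.22  9.77] turn [ 0.006  0.005 -0.005] joints [-0.23  0.27  1.12 -0.    1.77  0.75]
```

>>> {"method": "jog_arm", "body": {"increments": [[[-0.2, 0.0, 1, 0.006, 0.005, -0.005, -1], [0, 0, 2, 0, 0, 0, -1], [0, 0, 2, 0, 0, 0, -1], [0, 0, 1.5, 0, 0, 0, -1], [0, 0, 0.5, 0, 0, 0, -1]]]}}

```text
time_s: 41.4
eef_pos: [0.6189, -0.0906, 0.1578]
orientation: [3.139, -0.004, -0.975]
contact_force: [-0.4, 0.2, -3.9]
width: 0.0353
```

```bash
python3 -c "
from h import *
go(.618,-.085,.1316)"
```

```text
t 41.4 pos [ 0.6189 -0.0906  0.1578] yaw -0.975 w 0.0353 F [-0.4  0.2 -3.9]
tool cm [-0.52 -0.24  2.62] turn [ 0.002 -0.004 -0.006] joints [-0.23  0.27  1.26 -0.    1.62  0.74]
```

>>> {"method": "jog_arm", "body": {"increments": [[[-0.4, -0.3, 0.5, 0.002, -0.003, -0.006, -1], [0, 0, 0.8, 0, 0, 0, -1], [0, 0, 0.6, 0, 0, 0, -1], [0, 0, 0.3, 0, 0, 0, -1], [0, 0, 0, 0, 0, 0, -1]]]}}

```text
time_s: 41.9
eef_pos: [0.6194, -0.0869, 0.135]
orientation: [-3.141, -0.002, -0.97]
contact_force: [-0.3, -0.2, -3.6]
width: 0.0352
```

```bash
python3 -c "
from h import *
go(.618,-.085,.1316)"
```

```text
t 41.9 pos [ 0.6194 -0.0869  0.135 ] yaw -0.97 w 0.0352 F [-0.3 -0.2 -3.6]
tool cm [-0.23  0.01  0.34] turn [-0.    -0.002 -0.001] joints [-0.23  0.28  1.29 -0.    1.57  0.74]
```

>>> {"method": "jog_arm", "body": {"increments": [[[-0.2, 0, 0.2, 0, 0, 0, -1], [0, 0, 0.3, 0, 0, 0, -1], [0, 0, 0.2, 0, 0, 0, -1]]]}}

```text
time_s: 42.2
eef_pos: [0.6193, -0.085, 0.1314]
orientation: [-3.138, -0.005, -0.97]
contact_force: [-1.7, 0.7, 6.3]
width: 0.0354
```

```bash
python3 -c "
from h import *
go(.618,-.085,.1316)"
```

```text
t 42.2 pos [ 0.6193 -0.085   0.1314] yaw -0.97 w 0.0354 F [-1.7  0.7  6.3]
tool cm [-0.07  0.11 -0.02] turn [-0.004 -0.005 -0.001] joints [-0.23  0.27  1.3  -0.    1.56  0.74]
```

>>> {"method": "jog_arm", "body": {"increments": [[[0, 0, 0, 0, 0, 0, -1], [0, 0, 0, 0, 0, 0, 0], [0, 0, 0, 0, 0, 0, 0.6], [0, 0, 0, 0, 0, 0, 0.6], [0, 0, 0, 0, 0, 0, 0.6]]]}}

```text
time_s: 42.7
eef_pos: [0.6216, -0.0856, 0.1343]
orientation: [-3.133, -0.011, -0.97]
contact_force: [0.7, 1.1, -1.2]
width: 0.0642
```

>>> {"method": "jog_arm", "body": {"increments": [[[0, 0, 0, 0, 0, 0, 0.6], [0, 0, -2, 0, 0, 0, 0.6], [0, 0, -3, 0, 0, 0, 0.6], [0, 0, -3, 0, 0, 0, 0.6], [0, 0, -2, 0, 0, 0, 0.6]]]}}

```text
time_s: 43.2
eef_pos: [0.6181, -0.0849, 0.2319]
orientation: [-3.14, -0.003, -0.97]
contact_force: [0.3, -0.1, 0.2]
width: 0.0747
```

>>> {"method": "jog_arm", "body": {"increments": [[[2, 4, -0.5, 0, 0, 0, 0.6], [2, 4, -0.5, 0, 0, 0, 0.6], [2, 4, -0.2, 0, 0, 0, 0.6], [2, 4, 0, 0, 0, 0, 0.6], [2, 4, 0, 0, 0, 0, 0.6]]]}}

```text
time_s: 43.7
eef_pos: [0.5124, -0.282, 0.25]
orientation: [-3.132, -0.013, -0.957]
contact_force: [-0.2, -0.6, 0.8]
width: 0.0752
```

>>> {"method": "jog_arm", "body": {"increments": [[[3, 3, 0, 0, 0, 0, 0.6], [3, 3, 0, 0, 0, 0, 0.6], [3, 3, 0, 0, 0, 0, 0.6], [2, 2, 0, 0, 0, 0, 0.6], [0, 0, 0, 0, 0, 0, 0.6]]]}}

```text
time_s: 44.2
eef_pos: [0.4797, -0.4465, 0.2511]
orientation: [-3.133, -0.016, -0.965]
contact_force: [0.9, 1.0, 0.3]
width: 0.0753
```

```bash
python3 -c "
from h import *
go(.4,-.4,.2)
o=snap('k')
for n in o: print(n,[b for b in blobs(o[n],'red',60) if b[0][1]>100])"
```

```text
t 44.2 pos [ 0.4797 -0.4465  0.2511] yaw -0.965 w 0.0753 F [0.9 1.  0.3]
tool cm [-8.44  3.95  4.94] turn [-0.009 -0.016  0.004] joints [-0.84  0.31  1.02  0.01  1.79  0.13]
side [([187.1, 131.1], [177, 124, 21, 15, 231]), ([286.2, 170.8], [277, 162, 19, 19, 295]), ([304.5, 209.3], [296, 199, 18, 21, 316]), ([473.3, 255.3], [452, 226, 50, 56, 1453]), ([555.5, 303.1], [550, 290, 10, 27, 188]), ([535.1, 320.0], [518, 307, 33, 31, 612])]
top [([293.1, 157.4], [287, 151, 14, 14, 152]), ([343.7, 162.4], [335, 154, 18, 18, 234]), ([259.3, 172.8], [250, 163, 19, 21, 300]), ([320.8, 179.4], [311, 170, 20, 20, 309]), ([106.4, 244.6], [95, 233, 25, 24, 451])]
```

View pics/top_k.png

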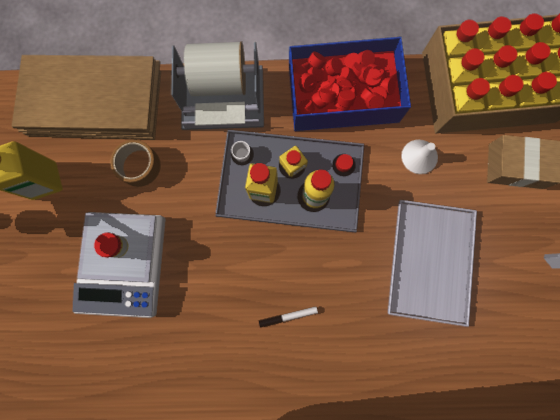

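View pics/side_k.png

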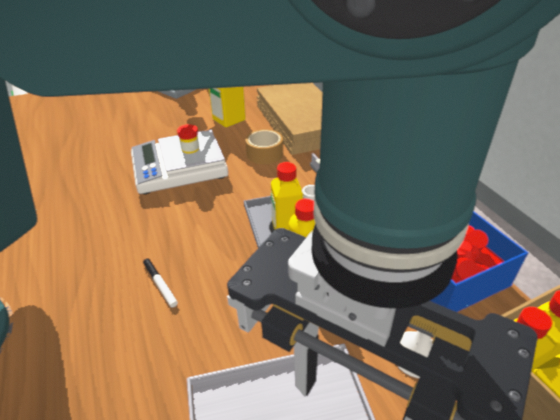

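>>> {"method": "jog_arm", "body": {"increments": [[[0, 0, 0, 0, 0, 0, 0.6], [0, 0, 0, 0, 0, 0, 0.6], [0, 0, 0, 0, 0, 0, 0.6], [0, 0, 0, 0, 0, 0, 0.6], [0, 0, 0, 0, 0, 0, 0.6]]]}}

```text
time_s: 44.8
eef_pos: [0.4836, -0.4379, 0.2535]
orientation: [-3.13, -0.017, -0.955]
contact_force: [0.1, -0.7, -0.4]
width: 0.0754
```

```bash
python3 -c "
from h import *
np.set_printoptions(precision=4,suppress=True)
d=lambda a,b,z:(onz('top',a,z)-onz('top',b,z))[:2]*1000
print('rb shift mm',d((320.8,179.4),(319.4,180.5),.143),'sqb',d((259.3,172.8),(259.2,173.7),.143),'cap',d((343.7,162.4),(343.8,162.4),.015))
print('sqb tri',tri((286.2,170.8),(259.3,172.8)))
print('sqjar-pad mm',(onz('top',(293.1,157.4),.053)-onz('top',(291.5,165.46),.005))[:2]*1000,'roundjar',onz('top',(106.4,244.6),.1))
s=telemetry.read_state();print(s['contact_force'],s['dq'])
r.close_job()"
```

```text
rb shift mm [ 2.028 -2.692] sqb [ 1.7378 -0.2184] cap [0.007  0.2197]
sqb tri (array([0.6344, 0.0276, 0.1427]), np.float64(0.00011621836519009761))
sqjar-pad mm [ 3.9393 -2.6526] roundjar [0.51   0.3326 0.1   ]
[ 0.1429 -0.73   -0.3745] [ 0.0108 -0.0077  0.0043 -0.0019  0.0006  0.0007]
the job is handed in; nothing more can be done
```

The task is done and handed in at about 45 s of the 138 s allowed; handing in gave no verdict. I stood both bottles in the steel tray by their caps, set the round jar on the scale pan and put the square jar on the back pad. Then I put the square bottle back, followed by the round bottle.

What the last camera checks showed:

| Item | Measured | Limit |
|---|---|---|
| Round bottle | about 3.4 mm from its start | 15 mm |
| Square bottle | about 1.8 mm from its start | 15 mm |
| Square jar | about 5 mm from the pad's middle | 15 mm |
| Round jar | at (0.510, 0.333), within about 2 mm of the pan's middle | 50 mm in x, 55 mm in y |
| Spare cap | moved about 0.2 mm | 20 mm |

- **Measuring cup:** I judged it by eye only; it looked unmoved in the pictures.
- **Upright and clear:** Everything stood upright in the last pictures, and the gripper was clear with forces near zero.
- **Setting down:** The highest tool force I saw when setting anything down was about 14 N (square bottle in the steel tray). On the pan it was about 11 N.
- **Disagreements:** The camera and arm positions differed by up to about 2 mm. The two-view heights of the pan and the sample tray's rim read up to about 8 mm below the stated values. For setting down I relied on the stated heights and on feeling contact, which came where expected.

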